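# Put the bell, the oil can and the bench block back in their own places

## Robot

A 7-joint arm with a two-finger parallel gripper is mounted at the origin on the work surface. World frame = base frame: x ahead of the robot, y to its left, z up, the work surface at z = 0. Lengths are in m, angles in rad, forces in N, time in s.
With the tool pointing down it reaches from about 0.4 to 0.85 m from the base axis. Payload 10.4 kg.
Tool frame: the origin (TCP) lies between the finger pads; the fingertips stand 8 mm ahead of it and the grasp point (between the pads) lies 11 mm behind it; z points along the fingers, x is the direction in which the jaws open and shut, and the axes are right-handed (so a half turn about z gives the same grasp; the last joint's range is limited). The gripper opens to 87 mm and grips with 3 to 60 N. Pads are 19 mm wide; open, the fingers measure 117 mm over their backs; the gripper's body (75 mm by 190 mm) begins 51 mm behind the grasp point.
Start: joints at [1.291, 0.332, -0.065, 1.46, 0.022, 1.35, -0.088], TCP at [0.159, -0.605, 0.231] pointing down, gripper open.
Joint ranges: [-2.6, 2.6], [-0.5, 2.12], [-1.47, 1.34], [0.16, 2.42], [-1.27, 4.41], [0.06, 2.06], [-2.6, 2.6]. Speed limits (rad/s): [2.22, 2.22, 2.79, 2.79, 3.14, 3.14, 3.14].

## Interface

Orientations are given as a unit quaternion [x, y, z, w].
In Python, from bench import r, viewer gives the robot as it stands.
- The arm moves only by the tool apply_moves, never from a script. Its argument "increments" is a list of rows, each an object with "grip": the closure in counts, from 0 (fully open) to 255 (shut); "xyz": the shift along the tool's x, y, z in mm, a list of three; "rotation": the turn, a rotation vector about the tool's x, y, z in degrees, a list of three. A call has 1 to 5 rows; each row is the pose to reach, as a shift and turn from the pose measured when the call began, along the tool's axes at that moment; what a row does not reach only later rows make up. A row lasts 1/8 s, in which the tool goes at most 62.5 mm and 10.7 degrees, less where a joint would pass 70% of its speed; a pose out of reach is approached as far as the arm can. A call with a gripper value outside its range is refused whole. The fingers move at their own pace and stop on an object; "squeeze" is the grip in N (left out, the last holds). Time passes only in rows, so rows that repeat a pose let the fingers close. It gives the time, the measured TCP pose, the force and the opening at its end, in the units of the state.
- r.read_state(): the state, without advancing time (a new reading comes with each control period).
- viewer.camera(name): name is "scene" or "top"; returns a dict with "img" (400x640x3 uint8, blue, green, red), "range_z" (400x640 float32, m along the optical axis (not along the pixel's ray), 0 where there is no reading), "vertical_fov" (degrees; the focal length in pixels is half the picture's height over the tangent of half this angle, whatever the lens; pixels are square), "cx", "cy" (the principal point, pixels), "D" ([k1, k2, p1, p2, k3] as OpenCV has them; the pictures are not rectified), "rvec" (rotation vector, rad) and "tvec" (3), from world to camera coordinates, as OpenCV has them. Camera axes: x right, y down, z forward; pixel columns grow to the right and rows downward; lengths in m; the calibration is good to about 2 mm. A picture is of the moment at which its call begins.
- r.close_job(): hands the job in, once; it reports no verdict.
The state is a dict: "time": time; "joint_positions": joint angles; "joint_vel": joint speeds; "joint_torque": joint torques, N m; "ee_pos": TCP position; "eef_rot": TCP orientation; "ft_force": force on the tool from outside, world axes, zero at the start; "torque": the same for the moment, N m; "width": finger opening in m.
Only numpy, scipy, OpenCV 4.12 (cv2) and the standard library are available. Lean on these libraries where they do the work, as an engineer would, in place of code of your own. Each camera call takes 0.05 s, during which the arm holds its last target.

## Task

The bell, the oil can and the steel bench block have been put down in each other's places on the clock bench. Get each back to the middle of its own place, set down gently (not dropped) and standing upright: the bell on the felt disc, the oil can in its drip tray, the bench block on its rubber base. Use the spare white tile as a stopover, since none of the three may touch the bare walnut, keep the oil can upright throughout, and leave the screwdriver and the black seat board block where they lie.

Things in the scene. Friction and masses are not known exactly. Their poses are not given: they have to be found in the camera images.
- bell: Loose brass bell dome, mouth down, 0.18 kg. Rim 76 mm across, dome 36 mm high; on its crown stands a knurled round nut 16 mm across from 36 to 60 mm above the rim (the place to grip it from above), with a 6 mm stud end up to 66 mm. Origin: centre of the rim plane (underside); z up through the nut. At the start it stands in the drip tray. Belongs on the felt disc.
- oilcan: Loose copper bench oil can, round, 0.14 kg. Body 62 mm across and 28 mm high, then a cone up to a brass screw collar 18 mm across from 58 to 88 mm above the underside (the place to grip it from above), then a thin spout, straight up, to 118 mm. Origin: centre of the underside; z up along the spout. At the start it stands on the rubber base. Belongs in the drip tray.
- block: Loose square polished steel bench block, 50 x 50 mm and 22 mm high, 0.43 kg. Origin: centre of the underside; x and y square to its sides, z up. At the start it lies on the felt disc. Belongs on the rubber base.
- felt: Fixed round grey felt disc, 112 mm across, 4 mm thick, flat, no rim: the bell's place. Origin: centre of its underside on the bench; its top is 4 mm above.
- tray: Fixed round plain steel drip tray: the oil can's place. Flat floor about 102 mm across, 3 mm above its origin, with a thin rim 10 mm high and 116 mm across outside. Origin: centre of its underside on the bench.
- rubber: Fixed square black rubber base, 90 x 90 mm, 20 mm high, flat top: the bench block's place. Origin: centre of its underside on the bench; x and y square to its sides; its top is 20 mm above.
- tile: Fixed square white glazed tile, 108 x 108 mm, 8 mm thick, empty at the start: the free spot. Origin: centre of its underside on the bench; its top is 8 mm above.
- table: The walnut bench top at height 0, on which everything stands. Its origin is of no use.
- seatboard: Loose black lacquered wooden seat board block, 110 x 45 mm and 40 mm high, two brass washers on top. Bystander, standing among the places. Origin: centre of its underside; x along its length.
- screwdriver: Loose screwdriver with a bone-coloured handle, 200 mm long, lying flat at the robot's right of the work. Bystander. x runs along it towards the blade.
There are look-alikes about, which are no part of the job. Of the things shaped like the oilcan, the copper one is meant. Several things have the shape of the rubber; the one meant has the colours described above.

How it is judged:
At the end, for the whole second after the job is handed in: The bell stands on the felt disc, the oil can on the floor of the drip tray and the bench block on the rubber base, each with its centre within 15 mm of the centre of its place, seated flat (height within 3 mm, tilt under 0.1 rad), released and at rest (horizontal distance between bell and felt below 0.015 m and z of bell in the frame of felt between 0.001 and 0.007 m and angle between each of bell, oilcan, block's own z axis and vertical below 0.1 rad and linear speed of each of bell, oilcan, block below 0.02 m/s and angular speed of each of bell, oilcan, block below 0.2 rad/s and horizontal distance between oilcan and tray below 0.015 m and z of oilcan in the frame of tray between 0 and 0.006 m and horizontal distance between block and rubber below 0.015 m and z of block in the frame of rubber between 0.017 and 0.023 m); the robot touches nothing.
It fails at once if the bell, the oil can or the bench block touches the bare walnut (contact force between any of bell, oilcan, block and table above 0.5 N).
It fails at once if the oil can is tipped by more than about 30 degrees (angle between oilcan's own z axis and vertical above 0.5 rad).
It fails at once if the bell, the oil can or the bench block is dropped (falls free of the fingers by more than about 18 mm) ((contact force between bell and the fingers below 0.05 N and linear speed of bell above 0.6 m/s) or (contact force between oilcan and the fingers below 0.05 N and linear speed of oilcan above 0.6 m/s) or (contact force between block and the fingers below 0.05 N and linear speed of block above 0.6 m/s)).
It fails at once if the screwdriver or the seat board block is shifted by more than 20 mm (distance of any of screwdriver, seatboard from where it was at the start of the episode above 0.02 m).
It also fails if it takes over 96 s, if anything falls off the work surface, if the arm or the gripper's body presses on something with over 40 N, if the wrist force passes 120 N, or if a joint passes its speed limit or range.

## Working session

There is one attempt and no reset: what is moved stays moved. The work goes in short steps, Python scripts to look and compute and a tool call to move; the robot and the scene stay as the last step left them, time stands still between calls to the robot, and variables do not carry over. Pictures are saved under pics/ and viewed, and the job is handed in when it is done.

Besides the shell and the picture viewer there is one more tool, called after ">>>" by a JSON object that holds its "name" and its "arguments", one argument or row to a line. apply_moves: Moves the arm, as the interface text tells. Its arguments: {"type":"object","properties":{"increments":{"type":"array","items":{"type":"object","properties":{"grip":{"type":"number"},"xyz":{"type":"array","items":{"type":"number"}},"rotation":{"type":"array","items":{"type":"number"}}}}},"squeeze":{"type":"number"}},"required":["increments"]}

```bash
ls; mkdir -p pics; cat > h.py <<'E'
import numpy as np,cv2
from bench import r,viewer
def cam(n):
    c=viewer.camera(n); f=c["img"].shape[0]/2/np.tan(np.radians(c["vertical_fov"])/2)
    c["K"]=np.array([[f,0,c["cx"]],[0,f,c["cy"]],[0,0,1]]);c["Dn"]=np.array(c["D"],float)
    c["R"]=cv2.Rodrigues(np.array(c["rvec"],float))[0];c["t"]=np.array(c["tvec"],float).ravel();return c
def ray(c,uv):
    uv=np.array(uv,float).reshape(-1,1,2);n=cv2.undistortPoints(uv,c["K"],c["Dn"]).reshape(-1,2)
    d=np.c_[n,np.ones(len(n))]@c["R"];o=-c["R"].T@c["t"];return o,d
def onz(c,uv,z):
    o,d=ray(c,uv);return o+d*((z-o[2])/d[:,2])[:,None]
def cloud(c):
    h,w=c["range_z"].shape;u,v=np.meshgrid(np.arange(w),np.arange(h))
    o,d=ray(c,np.stack([u,v],-1).reshape(-1,2));return (o+d*c["range_z"].reshape(-1,1)).reshape(h,w,3)
def proj(c,p):
    return cv2.projectPoints(np.array(p,float).reshape(-1,1,3),np.array(c["rvec"],float),c["t"],c["K"],c["Dn"])[0].reshape(-1,2)
E
python3 - <<'E'
from h import *
for n in("scene","top"):
    c=cam(n);cv2.imwrite(f"pics/{n}0.png",c["img"]);print(n,c["K"][0,0],c["D"],-c["R"].T@c["t"],c["R"][2])
print(r.read_state())
E
```

```text
pics
scene 514.9652848713258 [0.02290144 0.         0.         0.         0.        ] [ 1.05190188 -0.87134545  0.90202343] [-0.38782135  0.64693211 -0.65656183]
top 406.97291961331103 [-0.08917199  0.          0.          0.          0.        ] [ 0.39242501 -0.01187707  1.16410051] [ 0.1555071  -0.01574217 -0.98770933]
{'time': 0.1, 'joint_positions': array([ 1.29136632,  0.33280884, -0.06469918,  1.4608443 ,  0.02163165,
        1.34989195, -0.08848697]), 'joint_vel': array([ 0.00096688, -0.0041495 , -0.00034373, -0.00256113, -0.00076581,
        0.00028413, -0.00123203]), 'joint_torque': array([ 1.73005919e-03, -6.24544215e+01,  2.46212049e-02, -3.90723395e+01,
       -6.15075021e-02,  3.63764958e-02,  1.16597321e-04]), 'ee_pos': array([ 0.15866343, -0.60418645,  0.22983961]), 'eef_rot': array([ 7.91849803e-01, -6.10715560e-01, -5.22697542e-04, -3.48176783e-04]), 'ft_force': array([ 0.29875522, -0.51218838, -0.41659116]), 'torque': array([-0.00058709, -0.03101805, -0.00351464]), 'width': 0.08694523685238244}
```

View pics/scene0.png

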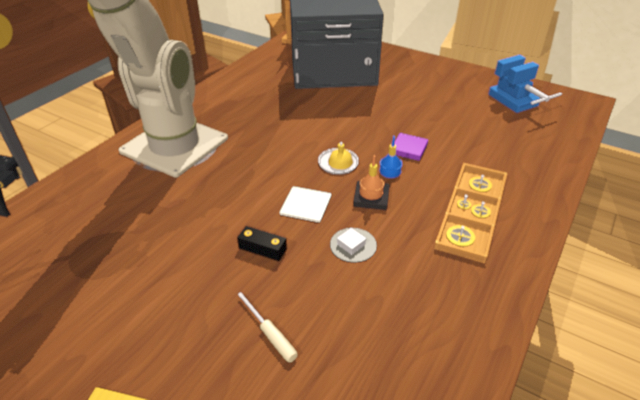

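View pics/top0.png

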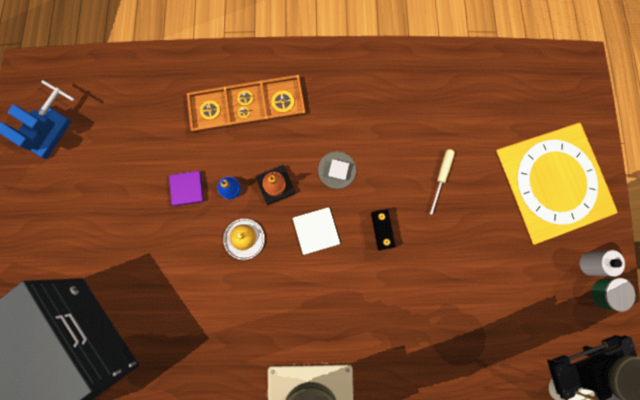

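Candidates, by top-view pixels:
- Oil-can shapes: copper at (275,183) and blue at (229,187). The copper one is meant.
- Square bases: black at (276,185), under the copper can, and purple at (187,188). The black one is meant.

I'll confirm both in an enlarged crop and measure.

```bash
python3 - <<'E'
from h import *
c=cam("top");im=c["img"];cv2.imwrite("pics/crop1.png",cv2.resize(im[130:280,150:410],None,fx=3,fy=3,interpolation=cv2.INTER_CUBIC))
s=cam("scene");cv2.imwrite("pics/crop2.png",cv2.resize(s["img"][120:280,220:440],None,fx=3.5,fy=3.5,interpolation=cv2.INTER_CUBIC))
for n,c in(("top",c),("scene",s)):
    P=cloud(c);z=P[...,2];ok=(c["range_z"]>0)&(P[...,0]>.35)&(P[...,0]<.85)&(abs(P[...,1])<.45)
    m=(ok&(z>.003)&(z<.2)).astype(np.uint8)
    k,l,st,_=cv2.connectedComponentsWithStats(m)
    for i in range(1,k):
        if st[i,4]<60: continue
        q=P[l==i];print(n,st[i],q.min(0).round(3),q.max(0).round(3),((q.min(0)+q.max(0))/2).round(3))
E
```

```text
top [ 189  108  117   27 1506] [0.78  0.002 0.003] [0.85  0.347 0.039] [0.815 0.174 0.021]
top [317 151  40  38 936] [ 0.608 -0.146  0.003] [ 0.719 -0.031  0.033] [ 0.664 -0.088  0.018]
top [429 150  27  65 386] [ 0.528 -0.445  0.003] [ 0.719 -0.353  0.031] [ 0.623 -0.399  0.017]
top [ 251  164   45   43 1020] [0.559 0.033 0.003] [0.683 0.162 0.144] [0.621 0.098 0.073]
top [168 170  36  37 999] [0.564 0.299 0.003] [0.669 0.407 0.027] [0.617 0.353 0.015]
top [217 176  24  23 418] [0.583 0.193 0.003] [0.65  0.257 0.121] [0.616 0.225 0.062]
top [ 293  207   52   47 1476] [ 0.423 -0.104  0.003] [0.553 0.041 0.016] [ 0.488 -0.032  0.009]
top [370 206  27  45 740] [ 0.427 -0.253  0.003] [ 0.554 -0.179  0.046] [ 0.491 -0.216  0.025]
top [ 221  215   44   46 1121] [0.406 0.124 0.003] [0.535 0.247 0.073] [0.47  0.185 0.038]
scene [ 380  134   48   44 1122] [0.557 0.186 0.003] [0.666 0.425 0.118] [0.611 0.305 0.061]
scene [318 142  41  32 713] [0.403 0.119 0.003] [0.525 0.272 0.072] [0.464 0.196 0.037]
scene [ 351  156   39   54 1121] [0.545 0.03  0.003] [0.679 0.243 0.14 ] [0.612 0.137 0.072]
scene [ 435  164   51   87 1357] [ 0.782 -0.002  0.003] [0.85  0.371 0.035] [0.816 0.185 0.019]
scene [ 278  186   53   37 1198] [ 0.415 -0.1    0.003] [0.556 0.045 0.015] [ 0.485 -0.028  0.009]
scene [ 237  226   50   36 1151] [ 0.403 -0.246  0.003] [ 0.544 -0.153  0.045] [ 0.474 -0.199  0.024]
scene [ 328  228   50   35 1063] [ 0.609 -0.148  0.003] [ 0.723 -0.034  0.031] [ 0.666 -0.091  0.017]
scene [239 293  58  70 741] [ 0.529 -0.439  0.003] [ 0.721 -0.354  0.031] [ 0.625 -0.396  0.017]
```

View pics/crop1.png

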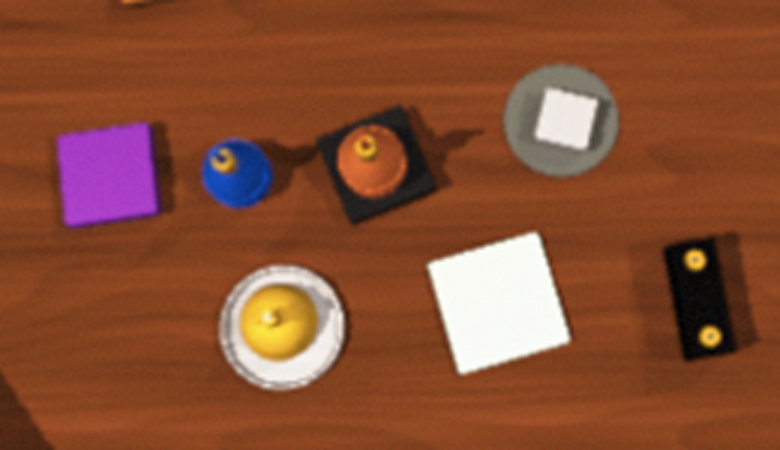

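View pics/crop2.png

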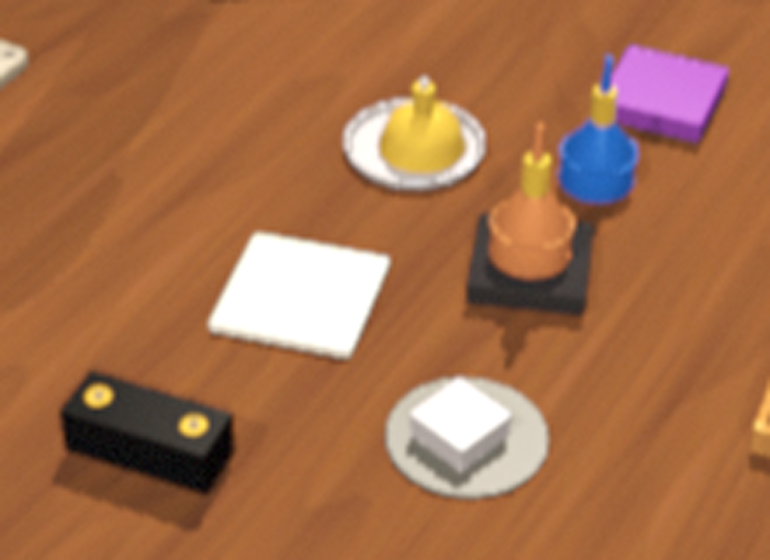

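The crops confirm it: the copper can stands on the black base (crop1 (370,160)). The blue can and the purple base are the look-alikes. Next is precise measurement.

```bash
cat > m.py <<'E'
from h import *
def big(m):
    k,l,st,_=cv2.connectedComponentsWithStats(m.astype(np.uint8));i=1+np.argmax(st[1:,4]);return l==i
def hull(m): 
    cs,_=cv2.findContours(m.astype(np.uint8),cv2.RETR_EXTERNAL,cv2.CHAIN_APPROX_NONE)
    return cv2.convexHull(np.vstack(cs)).reshape(-1,2)
def near(c,p,z,rad):
    h,w=c["range_z"].shape;u,v=np.meshgrid(np.arange(w),np.arange(h))
    q=onz(c,np.stack([u,v],-1).reshape(-1,2),z)[:,:2].reshape(h,w,2);return np.linalg.norm(q-np.array(p),axis=2)<rad
def masks(c):
    hsv=cv2.cvtColor(c["img"],cv2.COLOR_BGR2HSV).astype(int);return hsv[...,0],hsv[...,1],hsv[...,2]
def rect(c,m,z):
    p=onz(c,hull(m),z)[:,:2];R=cv2.minAreaRect((p*1000).astype(np.float32));return [np.round(x,1) for x in (R[0],R[1],R[2])]
def circ(c,m,z):
    p=onz(c,hull(m),z)[:,:2];e=cv2.fitEllipse((p*1000).astype(np.float32));q=cv2.minEnclosingCircle((p*1000).astype(np.float32))
    return np.round(e[0],1),np.round(e[1],1),np.round(q[0],1),round(q[1],1)
E
python3 - <<'E'
from m import *
for n in("top","scene"):
    c=cam(n);H,S,V=masks(c);print(n)
    print("tile",rect(c,big(near(c,(.487,-.03),.008,.09)&(S<60)&(V>150)),.008))
    print("rubber",rect(c,big(near(c,(.615,.1),.02,.075)&(V<65)),.02))
    print("block",rect(c,big(near(c,(.665,-.09),.026,.045)&(S<60)&(V>190)),.026))
    print("felt",circ(c,big(near(c,(.664,-.09),.004,.07)&(S<70)&(V>60)),.004))
    print("tray",circ(c,big(near(c,(.468,.185),.010,.08)&((S<70)&(V>90)|((H>18)&(H<35)&(S>100)&(V>120)))),.010))
    print("canbody",circ(c,big(near(c,(.615,.1),.05,.06)&(H<16)&(S>100)&(V>110)),.048))
    print("seat",rect(c,big(near(c,(.485,-.21),.04,.08)&(V<60)),.04))
E
```

```text
top
tile [array([486.6, -24.2]), array([110.8, 110.9]), np.float64(15.5)]
rubber [array([613.3, 103.6]), array([ 90.8, 122. ]), np.float64(21.4)]
block [array([659.7, -91.6]), array([49.2, 49.3]), np.float64(75.5)]
felt (array([663.1, -88.3]), array([107.9, 108.6]), array([662.9, -88.4]), 54.6)
tray (array([466.3, 180.6]), array([115.7, 117.6]), array([466. , 180.5]), 58.9)
canbody (array([617. ,  92.4]), array([62.4, 67.6]), array([616.9,  92.9]), 33.7)
seat [array([ 484.1, -209.8]), array([108.9,  52.1]), np.float64(8.8)]
scene
tile [array([487.6, -26.6]), array([111.7, 118.8]), np.float64(16.0)]
rubber [array([636.9,  53.2]), array([83.2, 43.8]), np.float64(19.3)]
block [array([664.6, -89.5]), array([88.7, 68.7]), np.float64(26.0)]
felt (array([663.9, -88.9]), array([111.7, 116. ]), array([663.5, -88.3]), 58.4)
tray (array([464.1, 185.1]), array([115.9, 146.1]), array([460.4, 187.1]), 73.4)
canbody (array([609.1,  98.4]), array([104.4, 120.2]), array([613.9, 102.1]), 60.0)
seat [array([ 496.3, -229.5]), array([123.9,  67.8]), np.float64(5.5)]
```

```bash
python3 - <<'E'
from m import *
for n in("top","scene"):
    c=cam(n);P=cloud(c);z=P[...,2];H,S,V=masks(c)
    for nm,xy,lo,hi in(("nuttop",(.466,.181),.0585,.0665),("nut",(.466,.181),.042,.06),("collartop",(.616,.095),.1035,.112),("collar",(.616,.095),.08,.103),("spout",(.616,.095),.12,.15)):
        m=(np.hypot(P[...,0]-xy[0],P[...,1]-xy[1])<.03)&(z>lo)&(z<hi)
        q=P[m];
        if len(q):
            v,u=np.nonzero(m);print(n,nm,len(q),u.mean().round(1),v.mean().round(1),(q.mean(0)*1000).round(1),(np.ptp(q,axis=0)*1000).round(1))
    if n=="top":
        m=big(near(c,(.613,.097),.02,.067)&(V<55)&(z>.012)|(near(c,(.613,.097),.02,.067)&(z>.024)&(z<.05)))
        print("rubber",rect(c,m,.02));
        C=c
    # bell dome
    m=big(near(c,(.466,.181),.01,.08)&(H>15)&(H<35)&(S>110)&(V>100));print(n,"bellmask",circ(c,m,.006))
    im=c["img"].copy()
    for x,y,zz in((.466,.1805,.063),(.616,.097,.108),(.613,.097,.02),(.663,-.0884,.004)):
        u,v=proj(c,(x,y,zz))[0];cv2.drawMarker(im,(int(round(u)),int(round(v))),(0,255,0),cv2.MARKER_CROSS,3)
        print(u.round(1),v.round(1))
    y0,x0=(140,210) if n=="top" else (125,300)
    cv2.imwrite(f"pics/z_{n}.png",cv2.resize(im[y0:y0+125,x0:x0+130],None,fx=4.5,fy=4.5,interpolation=cv2.INTER_NEAREST))
E
```

```text
top nuttop 26 239.2 235.5 [471.6 184.1  62.6] [13.8 15.8  6.6]
top nut 15 239.7 236.3 [470.4 185.   50. ] [16.9 25.2 17.5]
top collartop 28 271.4 178.5 [617.6  92.  108.8] [16.2 16.4  6.8]
top collar 15 272.9 181.4 [613.3  89.5  91.6] [12.2 16.6 22. ]
top spout 8 270.6 176.8 [617.6  91.7 130.9] [ 4.8  5.  17.6]
rubber [array([619.5,  90.2]), array([89., 89.]), np.float64(22.2)]
top bellmask (array([471.5, 184.7]), array([71.3, 73.4]), array([471.8, 184.6]), 36.9)
240.5 237.5
269.5 179.2
272.7 186.6
336.6 169.7
scene nuttop 17 340.7 145.4 [473.5 182.1  62.4] [16.1 16.4  7.6]
scene nut 34 340.6 149.5 [475.3 178.7  50.9] [15.4 15.8 16.5]
scene collartop 28 372.9 166.4 [620.7  87.2 107.6] [17.8 14.4  8. ]
scene collar 53 372.7 172.2 [622.2  85.4  91. ] [20.3 13.1 22.6]
scene spout 16 373.3 159.3 [619.2  89.3 128.1] [ 6.8  7.7 16.8]
scene bellmask (array([463.7, 199.6]), array([ 66. , 131.1]), array([458. , 204.7]), 60.6)
338.1 144.7
373.0 163.7
369.9 189.8
352.7 243.7
```

View pics/z_top.png

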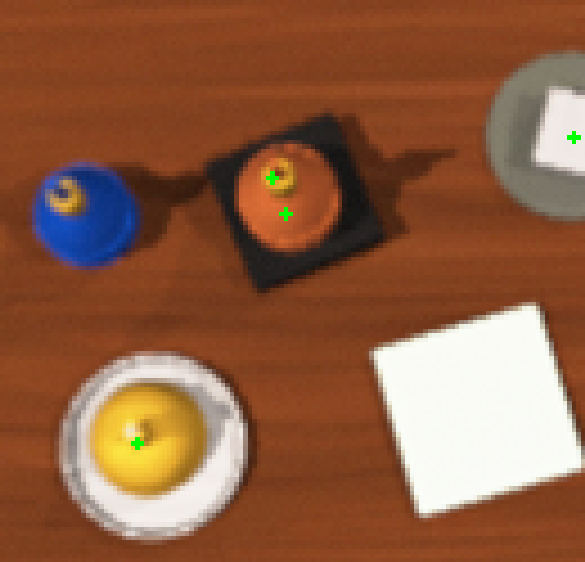

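View pics/z_scene.png

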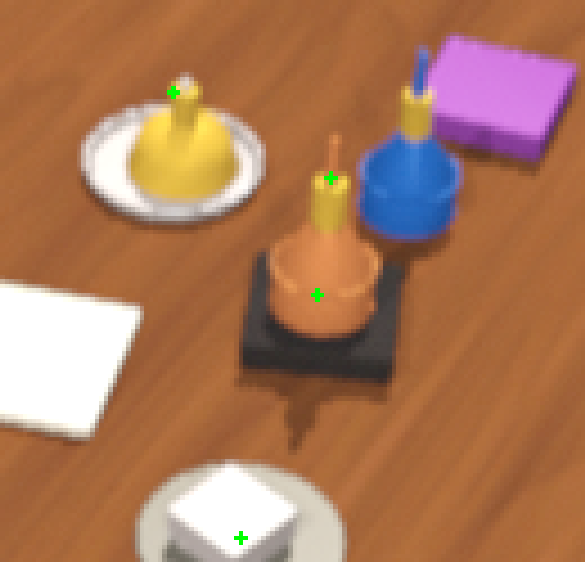

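Measured positions in mm (x, y):

| Item | x | y |
|---|---|---|
| bell | 471.5 | 184.5 |
| can | 617.5 | 92 |
| block | 660 | -91.5 |
| felt | 663 | -88.4 |
| tray | 466 | 180.5 |
| rubber | 619 | 90 |
| tile | 487 | -25 |

Plan: bell→tile, can→tray, block→rubber, bell→felt, keeping the jaw yaw at 15.5° throughout.

```bash
cat > go.py <<'E'
import sys,numpy as np
from bench import r
from scipy.spatial.transform import Rotation as Ro
x,y,z=map(float,sys.argv[1:4]);yaw=float(sys.argv[4]) if len(sys.argv)>4 else 15.5
s=r.read_state();R=Ro.from_quat(s["eef_rot"]);p=np.array(s["ee_pos"])*1000
T=Ro.from_matrix(np.array([[np.cos(np.radians(yaw)),np.sin(np.radians(yaw)),0],[np.sin(np.radians(yaw)),-np.cos(np.radians(yaw)),0],[0,0,-1]]).astype(float))
print("t",round(s["time"],2),"p",p.round(1),"w",round(s["width"]*1000,1),"shift",R.inv().apply(np.array([x,y,z])-p).round(1),"rot",(R.inv()*T).as_rotvec(degrees=True).round(2),"F",s["ft_force"].round(1))
E
python3 go.py 460 -280 230; python3 go.py 471.5 184.5 150
```

```text
t 0.4 p [ 158.7 -604.5  230.4] w 87.1 shift [-237.3 -373.8    0.5] rot [-0.000e+00  1.000e-02 -9.079e+01] F [-0.1 -0.   0.4]
t 0.4 p [ 158.7 -604.5  230.4] w 87.1 shift [-683.7 -502.9   80.5] rot [-0.000e+00  1.000e-02 -9.079e+01] F [-0.1 -0.   0.4]
```

>>> {"name": "apply_moves", "arguments": {
  "increments": [
    {"grip": 0,"xyz": [-35,-50,0],"rotation": [0,0,-10]},
    {"grip": 0,"xyz": [-70,-105,0],"rotation": [0,0,-20]},
    {"grip": 0,"xyz": [-110,-165,0],"rotation": [0,0,-30]},
    {"grip": 0,"xyz": [-150,-220,0],"rotation": [0,0,-40]},
    {"grip": 0,"xyz": [-190,-280,0],"rotation": [0,0,-50]}
  ],
  "squeeze": 20
}}

```text
time: 1.02
ee_pos: [0.3643, -0.3686, 0.2308]
eef_rot: [0.976, -0.216, 0.0, 0.0]
ft_force: [0.9, -1.0, -0.3]
width: 0.0872
```

```bash
python3 go.py 471.5 184.5 150
```

```text
t 1.02 p [ 364.3 -368.6  230.8] w 87.2 shift [-136.3 -546.7   80.5] rot [ 4.000e-02 -2.000e-02 -4.046e+01] F [ 0.9 -1.  -0.3]
```

>>> {"name": "apply_moves", "arguments": {
  "increments": [
    {"grip": 0,"xyz": [-15,-60,0],"rotation": [0,0,-8]},
    {"grip": 0,"xyz": [-30,-120,0],"rotation": [0,0,-16]},
    {"grip": 0,"xyz": [-45,-180,0],"rotation": [0,0,-24]},
    {"grip": 0,"xyz": [-60,-240,0],"rotation": [0,0,-32]},
    {"grip": 0,"xyz": [-75,-300,20],"rotation": [0,0,-40.5]}
  ]
}}

```text
time: 1.65
ee_pos: [0.4234, -0.0654, 0.2125]
eef_rot: [0.99, 0.138, 0.002, 0.001]
ft_force: [1.6, 1.0, -1.3]
width: 0.0867
```

```bash
python3 go.py 471.5 184.5 150
```

```text
t 1.65 p [423.4 -65.4 212.5] w 86.7 shift [ 114.2 -227.5   62.1] rot [ 0.18 -0.16  0.31] F [ 1.6  1.  -1.3]
```

>>> {"name": "apply_moves", "arguments": {
  "increments": [
    {"grip": 0,"xyz": [27,-55,10],"rotation": [0,0,0]},
    {"grip": 0,"xyz": [54,-110,30],"rotation": [0,0,0]},
    {"grip": 0,"xyz": [82,-165,50],"rotation": [0,0,0]},
    {"grip": 0,"xyz": [114,-227.5,62],"rotation": [0.2,-0.2,0.3]},
    {"grip": 0,"xyz": [114,-227.5,62],"rotation": [0.2,-0.2,0.3]}
  ]
}}

```text
time: 2.28
ee_pos: [0.4705, 0.1887, 0.1494]
eef_rot: [0.991, 0.137, -0.001, -0.001]
ft_force: [0.1, -1.5, 0.0]
width: 0.087
```

```bash
python3 go.py 471.5 184.5 50
python3 - <<'E'
from m import *
for n in("top","scene"):
    c=cam(n);cv2.imwrite(f"pics/b_{n}.png",cv2.resize(c["img"][80:280,180:440],None,fx=3,fy=3))
E
```

```text
t 2.27 p [470.5 188.7 149.4] w 87.0 shift [-0.1  4.6 99.4] rot [-0.18  0.08  0.29] F [ 0.1 -1.5  0. ]
```

View pics/b_scene.png

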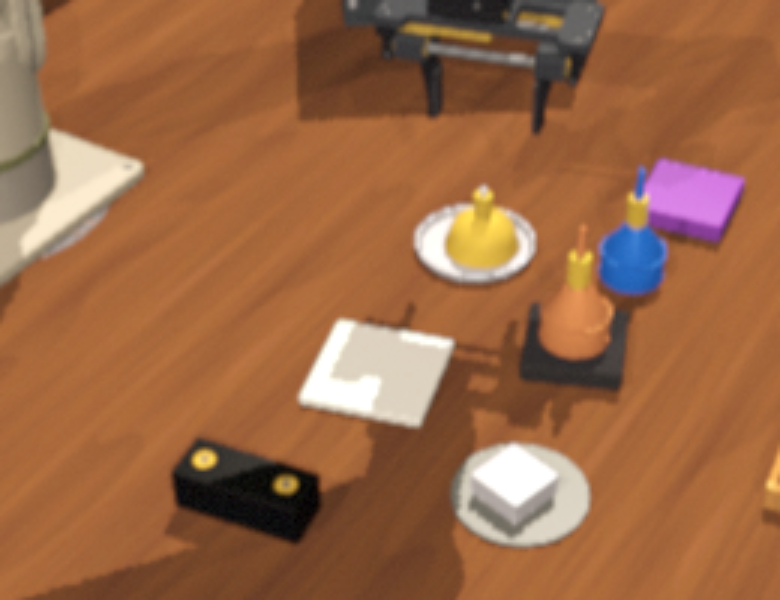

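The open gripper hangs above the bell (bell nut at crop (483,205)), with its path clear. I'll descend part way and check the settled pose.

>>> {"name": "apply_moves", "arguments": {
  "increments": [
    {"grip": 0,"xyz": [0,4.6,25],"rotation": [-0.2,0.1,0.3]},
    {"grip": 0,"xyz": [0,4.6,50],"rotation": [-0.2,0.1,0.3]},
    {"grip": 0,"xyz": [0,4.6,75],"rotation": [-0.2,0.1,0.3]},
    {"grip": 0,"xyz": [0,4.6,80],"rotation": [-0.2,0.1,0.3]},
    {"grip": 0,"xyz": [0,4.6,80],"rotation": [-0.2,0.1,0.3]}
  ]
}}

```text
time: 3.0
ee_pos: [0.4722, 0.1816, 0.0703]
eef_rot: [0.991, 0.134, 0.0, 0.001]
ft_force: [0.8, 0.1, -0.2]
width: 0.0864
```

```bash
python3 go.py 471.5 184.5 50
python3 - <<'E'
from m import *
for n in("scene",):
    c=cam(n);cv2.imwrite(f"pics/c_{n}.png",cv2.resize(c["img"][80:180,280:440],None,fx=4.5,fy=4.5))
E
```

```text
t 3.0 p [472.2 181.6  70.3] w 86.4 shift [ 0.1 -3.  20.3] rot [ 0.11 -0.04 -0.14] F [ 0.8  0.1 -0.2]
```

View pics/c_scene.png

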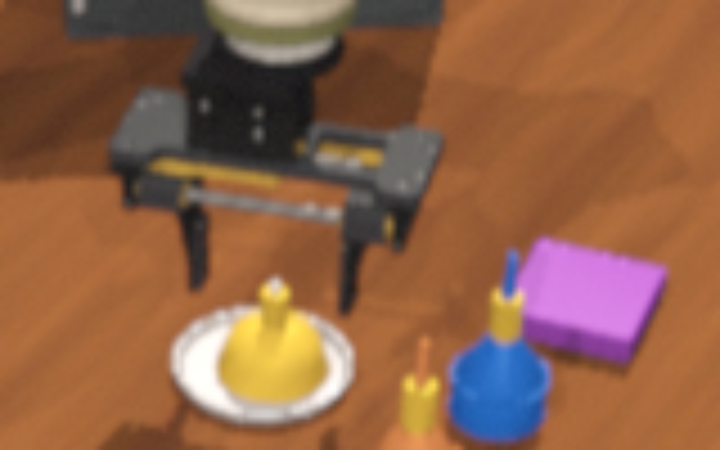

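```bash
python3 -c "
from m import *
for i in range(6):
    s=r.read_state();print(s['time'],(s['ee_pos']*1000).round(1));cam('top')"; python3 go.py 471.5 184.5 50
```

```text
3.05 [472.5 181.9  70.6]
3.1 [472.6 182.1  70.8]
3.15 [472.6 182.2  70.7]
3.2 [472.5 182.2  70.6]
3.25 [472.4 182.3  70.5]
3.3 [472.3 182.3  70.3]
t 3.35 p [472.2 182.2  70.1] w 87.1 shift [-0.1 -2.4 20.1] rot [ 0.09 -0.06 -0.1 ] F [0.4 0.1 0.2]
```

>>> {"name": "apply_moves", "arguments": {
  "increments": [
    {"grip": 0,"xyz": [0,-2.4,10],"rotation": [0,0,0]},
    {"grip": 0,"xyz": [0,-2.4,20],"rotation": [0,0,0]},
    {"grip": 0,"xyz": [0,-2.4,20],"rotation": [0,0,0]},
    {"grip": 120,"xyz": [0,-2.4,20],"rotation": [0,0,0]},
    {"grip": 150,"xyz": [0,-2.4,20],"rotation": [0,0,0]}
  ]
}}

```text
time: 3.98
ee_pos: [0.4717, 0.1846, 0.0503]
eef_rot: [0.991, 0.134, 0.001, 0.001]
ft_force: [-0.1, -0.3, -0.7]
width: 0.0745
```

```bash
python3 go.py 471.5 184.5 50
python3 - <<'E'
from m import *
for n in("scene",):
    c=cam(n);cv2.imwrite(f"pics/d_{n}.png",cv2.resize(c["img"][80:180,280:440],None,fx=4.5,fy=4.5))
E
```

```text
t 3.98 p [471.7 184.6  50.3] w 74.5 shift [-0.2  0.1  0.3] rot [ 0.09 -0.08 -0.1 ] F [-0.1 -0.3 -0.7]
```

View pics/d_scene.png

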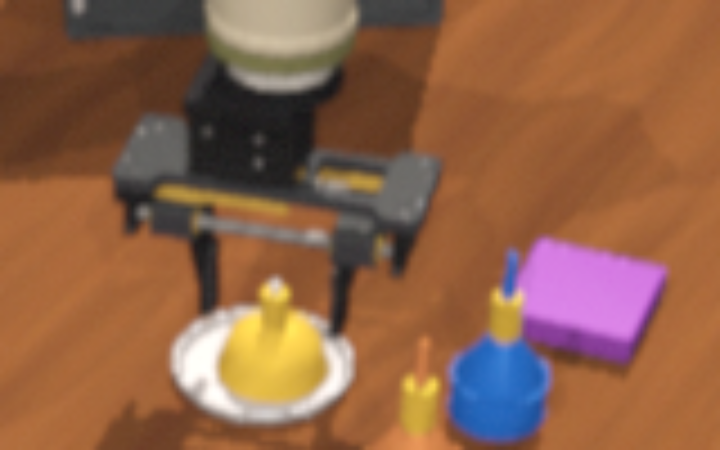

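The nut (275,300) is centred between the tips (208,312) and (338,332). I'll close on it.

>>> {"name": "apply_moves", "arguments": {
  "increments": [
    {"grip": 190,"xyz": [0,0,0],"rotation": [0,0,0]},
    {"grip": 215,"xyz": [0,0,0],"rotation": [0,0,0]},
    {"grip": 235,"xyz": [0,0,0],"rotation": [0,0,0]},
    {"grip": 255,"xyz": [0,0,0],"rotation": [0,0,0]},
    {"grip": 255,"xyz": [0,0,0],"rotation": [0,0,0]}
  ],
  "squeeze": 20
}}

```text
time: 4.65
ee_pos: [0.4718, 0.1846, 0.0504]
eef_rot: [0.991, 0.134, 0.001, 0.001]
ft_force: [-0.3, 0.4, 0.3]
width: 0.021
```

>>> {"name": "apply_moves", "arguments": {
  "increments": [
    {"grip": 255,"xyz": [0,0,0],"rotation": [0,0,0]},
    {"grip": 255,"xyz": [0,0,0],"rotation": [0,0,0]},
    {"grip": 255,"xyz": [0,0,0],"rotation": [0,0,0]},
    {"grip": 255,"xyz": [0,0,0],"rotation": [0,0,0]}
  ]
}}

```text
time: 5.15
ee_pos: [0.4718, 0.1846, 0.0504]
eef_rot: [0.991, 0.134, 0.001, 0.001]
ft_force: [-0.0, 1.3, -1.8]
width: 0.0153
```

```bash
python3 go.py 487 -25 130
```

```text
t 5.15 p [471.8 184.6  50.4] w 15.3 shift [-40.9 206.3 -79.4] rot [ 0.09 -0.09 -0.1 ] F [-0.   1.3 -1.8]
```

>>> {"name": "apply_moves", "arguments": {
  "increments": [
    {"grip": 255,"xyz": [0,0,-8],"rotation": [0,0,0]},
    {"grip": 255,"xyz": [0,0,-25],"rotation": [0,0,0]},
    {"grip": 255,"xyz": [0,0,-45],"rotation": [0,0,0]},
    {"grip": 255,"xyz": [0,0,-60],"rotation": [0,0,0]},
    {"grip": 255,"xyz": [0,0,-65],"rotation": [0,0,0]}
  ],
  "squeeze": 25
}}

```text
time: 5.78
ee_pos: [0.4723, 0.1848, 0.1169]
eef_rot: [0.991, 0.134, 0.002, 0.001]
ft_force: [-0.8, -0.2, -2.2]
width: 0.0153
```

```bash
python3 go.py 487 -25 115
python3 - <<'E'
from m import *
for n in("scene",):
    c=cam(n);cv2.imwrite(f"pics/e_{n}.png",cv2.resize(c["img"][80:180,280:440],None,fx=4.5,fy=4.5))
E
```

```text
t 5.78 p [472.3 184.8 116.9] w 15.3 shift [-41.5 206.2   2.1] rot [ 0.12 -0.21 -0.12] F [-0.8 -0.2 -2.2]
```

View pics/e_scene.png

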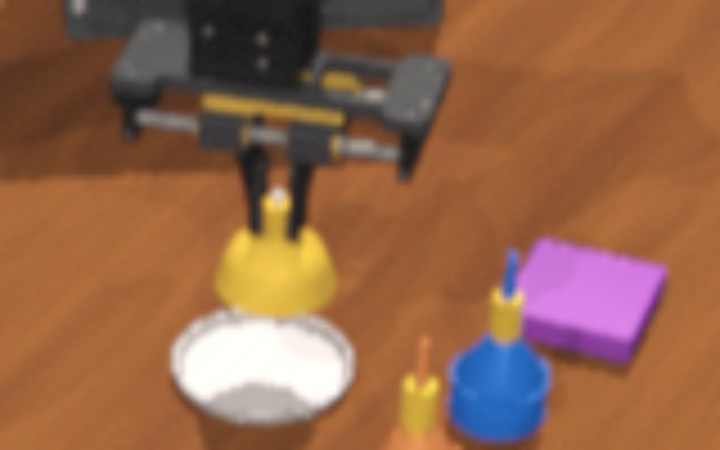

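The bell is lifted upright (crop (275,270)) and the tray is empty. Carrying it to the tile.

>>> {"name": "apply_moves", "arguments": {
  "increments": [
    {"grip": 255,"xyz": [-5,25,0],"rotation": [0,0,0]},
    {"grip": 255,"xyz": [-15,75,0],"rotation": [0,0,0]},
    {"grip": 255,"xyz": [-26,130,0],"rotation": [0,0,0]},
    {"grip": 255,"xyz": [-36,180,2],"rotation": [0,0,0]},
    {"grip": 255,"xyz": [-41.5,206,2],"rotation": [0.1,-0.2,-0.1]}
  ]
}}

```text
time: 6.45
ee_pos: [0.4862, -0.0282, 0.1144]
eef_rot: [0.991, 0.133, -0.001, 0.0]
ft_force: [-0.4, 0.1, -1.5]
width: 0.015
```

>>> {"name": "apply_moves", "arguments": {
  "increments": [
    {"grip": 255,"xyz": [0,0,0],"rotation": [0,0,0]}
  ]
}}

```text
time: 6.58
ee_pos: [0.4859, -0.0305, 0.1138]
eef_rot: [0.991, 0.131, -0.001, 0.0]
ft_force: [-0.6, 0.7, -2.3]
width: 0.0151
```

```bash
python3 - <<'E'
from m import *
c=cam("top");H,S,V=masks(c)
print("tray",circ(c,big(near(c,(.468,.185),.010,.08)&((S<70)&(V>90))),.010))
im=c["img"];cv2.imwrite("pics/f.png",cv2.resize(im[130:280,150:410],None,fx=3,fy=3))
E
python3 go.py 487 -25 56
```

```text
tray (array([466.4, 180.5]), array([114.8, 117.9]), array([466. , 180.5]), 58.9)
t 6.62 p [485.8 -29.2 113.8] w 15.2 shift [ 2.4 -3.8 57.8] rot [ 0.01  0.16 -0.35] F [-0.1 -0.1 -2. ]
```

View pics/f.png

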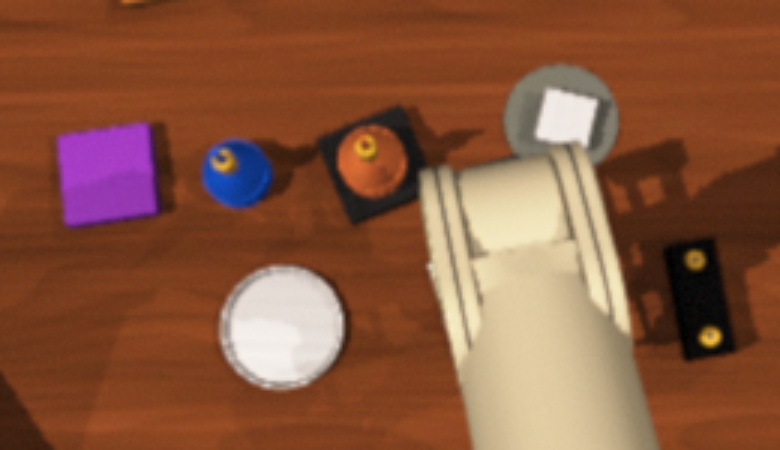

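>>> {"name": "apply_moves", "arguments": {
  "increments": [
    {"grip": 255,"xyz": [2,-4,18],"rotation": [0,0.1,-0.3]},
    {"grip": 255,"xyz": [2,-4,38],"rotation": [0,0.1,-0.3]},
    {"grip": 255,"xyz": [2,-4,50],"rotation": [0,0.1,-0.3]},
    {"grip": 255,"xyz": [2,-4,54],"rotation": [0,0.1,-0.3]},
    {"grip": 255,"xyz": [2,-4,54],"rotation": [0,0.1,-0.3]}
  ]
}}

```text
time: 7.25
ee_pos: [0.4866, -0.0244, 0.0598]
eef_rot: [0.991, 0.135, -0.0, 0.0]
ft_force: [0.3, 0.4, -2.1]
width: 0.0153
```

```bash
python3 go.py 487 -25 55.5
```

```text
t 7.25 p [486.6 -24.4  59.8] w 15.3 shift [0.2 0.7 4.3] rot [-0.01  0.06 -0.01] F [ 0.3  0.4 -2.1]
```

>>> {"name": "apply_moves", "arguments": {
  "increments": [
    {"grip": 255,"xyz": [0,0,1.5],"rotation": [0,0,0]},
    {"grip": 255,"xyz": [0,0,3],"rotation": [0,0,0]},
    {"grip": 255,"xyz": [0,0,4],"rotation": [0,0,0]},
    {"grip": 255,"xyz": [0,0,4.5],"rotation": [0,0,0]},
    {"grip": 255,"xyz": [0,0,4.5],"rotation": [0,0,0]}
  ]
}}

```text
time: 7.88
ee_pos: [0.4866, -0.0245, 0.0554]
eef_rot: [0.991, 0.135, -0.0, 0.0]
ft_force: [-1.4, 0.1, -0.5]
width: 0.0149
```

```bash
python3 go.py 487 -25 55.5
```

```text
t 7.88 p [486.6 -24.5  55.4] w 14.9 shift [ 0.2  0.6 -0.1] rot [ 0.    0.06 -0.01] F [-1.4  0.1 -0.5]
```

The force went from -2.1 to -0.5 N, so the bell is resting on the tile. Releasing.

>>> {"name": "apply_moves", "arguments": {
  "increments": [
    {"grip": 200,"xyz": [0,0,0],"rotation": [0,0,0]},
    {"grip": 150,"xyz": [0,0,0],"rotation": [0,0,0]},
    {"grip": 100,"xyz": [0,0,0],"rotation": [0,0,0]},
    {"grip": 50,"xyz": [0,0,-5],"rotation": [0,0,0]},
    {"grip": 0,"xyz": [0,0,-25],"rotation": [0,0,0]}
  ]
}}

```text
time: 8.5
ee_pos: [0.486, -0.0244, 0.0802]
eef_rot: [0.991, 0.135, -0.001, -0.0]
ft_force: [-0.2, 0.4, 0.9]
width: 0.051
```

>>> {"name": "apply_moves", "arguments": {
  "increments": [
    {"grip": 0,"xyz": [0,0,-40],"rotation": [0,0,0]},
    {"grip": 0,"xyz": [0,0,-90],"rotation": [0,0,0]}
  ]
}}

```text
time: 8.75
ee_pos: [0.4856, -0.0242, 0.1712]
eef_rot: [0.991, 0.135, -0.002, -0.001]
ft_force: [0.6, -0.5, 0.7]
width: 0.0709
```

```bash
python3 - <<'E'
from m import *
c=cam("scene");cv2.imwrite("pics/g.png",cv2.resize(c["img"][80:280,220:440],None,fx=3,fy=3))
E
python3 go.py 617.5 92 180;python3 go.py 617.5 92 88
```

```text
t 8.8 p [488.8 -23.6 177.8] w 74.9 shift [155.  -76.9  -1.7] rot [ 0.1  -0.23  0.06] F [3.8 0.8 7.1]
t 8.8 p [488.8 -23.6 177.8] w 74.9 shift [154.6 -77.   90.3] rot [ 0.1  -0.23  0.06] F [3.8 0.8 7.1]
```

View pics/g.png

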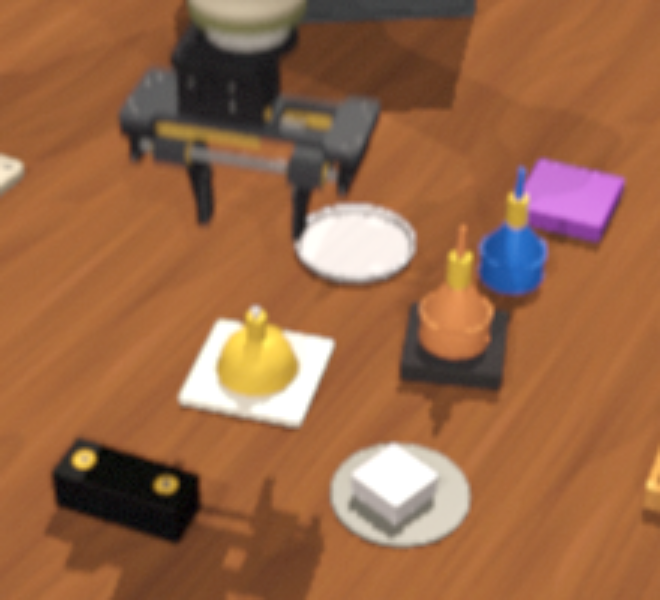

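The bell stands on the tile at crop (257,355). Now to the copper can, staying above its spout.

>>> {"name": "apply_moves", "arguments": {
  "increments": [
    {"grip": 0,"xyz": [40,-20,-2],"rotation": [0,0,0]},
    {"grip": 0,"xyz": [90,-45,-2],"rotation": [0,0,0]},
    {"grip": 0,"xyz": [135,-67,-2],"rotation": [0,0,0]},
    {"grip": 0,"xyz": [155,-77,-2],"rotation": [0,0,0]},
    {"grip": 0,"xyz": [155,-77,-2],"rotation": [0.1,-0.2,0]}
  ]
}}

```text
time: 9.43
ee_pos: [0.6178, 0.0941, 0.1799]
eef_rot: [0.991, 0.137, 0.0, -0.001]
ft_force: [0.2, -0.9, 0.1]
width: 0.0869
```

>>> {"name": "apply_moves", "arguments": {
  "increments": [
    {"grip": 0,"xyz": [0,0,0],"rotation": [0,0,0]},
    {"grip": 0,"xyz": [0,0,0],"rotation": [0,0,0]}
  ]
}}

```text
time: 9.68
ee_pos: [0.6174, 0.0932, 0.1801]
eef_rot: [0.991, 0.136, 0.0, -0.001]
ft_force: [-0.2, -0.2, -0.0]
width: 0.0869
```

```bash
python3 go.py 617.5 92 88; python3 - <<'E'
from m import *
for n in("top","scene"):
    c=cam(n);cv2.imwrite(f"pics/h_{n}.png",cv2.resize(c["img"][60:260,220:440],None,fx=2.5,fy=2.5))
E
python3 go.py 617.5 92 88;
```

```text
t 9.68 p [617.4  93.2 180.1] w 86.9 shift [-0.3  1.2 92.1] rot [-0.06 -0.01  0.15] F [-0.2 -0.2 -0. ]
t 9.78 p [617.6  93.2 180.2] w 86.7 shift [-0.4  1.2 92.2] rot [-0.06 -0.03  0.14] F [ 0.6 -0.5  0.2]
```

View pics/h_scene.png

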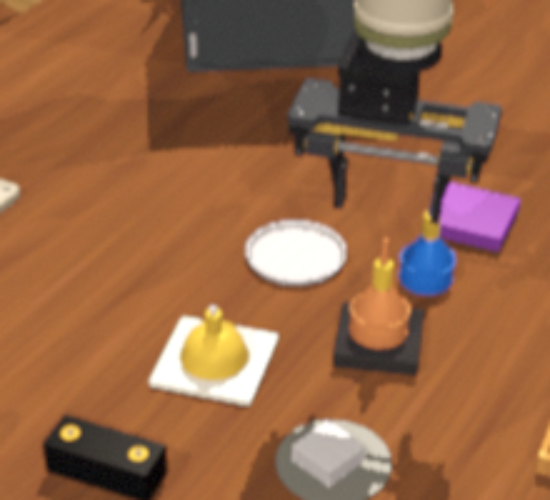

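Aligned above the can (spout at (385,245)). Descending.

>>> {"name": "apply_moves", "arguments": {
  "increments": [
    {"grip": 0,"xyz": [-0.4,1,25],"rotation": [0,0,0]},
    {"grip": 0,"xyz": [-0.4,1,50],"rotation": [0,0,0]},
    {"grip": 0,"xyz": [-0.4,1,75],"rotation": [0,0,0]},
    {"grip": 0,"xyz": [-0.4,1,89],"rotation": [0,0,0]},
    {"grip": 0,"xyz": [-0.4,1,92],"rotation": [0,0,0]}
  ]
}}

```text
time: 10.4
ee_pos: [0.6172, 0.0919, 0.0878]
eef_rot: [0.991, 0.136, -0.0, -0.0]
ft_force: [-0.0, -0.4, 1.5]
width: 0.0871
```

```bash
python3 - <<'E'
from m import *
c=cam("scene");cv2.imwrite("pics/i.png",cv2.resize(c["img"][80:210,300:440],None,fx=4.5,fy=4.5))
E
python3 go.py 617.5 92 88
```

```text
t 10.45 p [617.4  92.   88.1] w 86.9 shift [0.1 0.1 0.1] rot [-0.06 -0.02  0.13] F [-1.3 -0.2  0. ]
```

View pics/i.png

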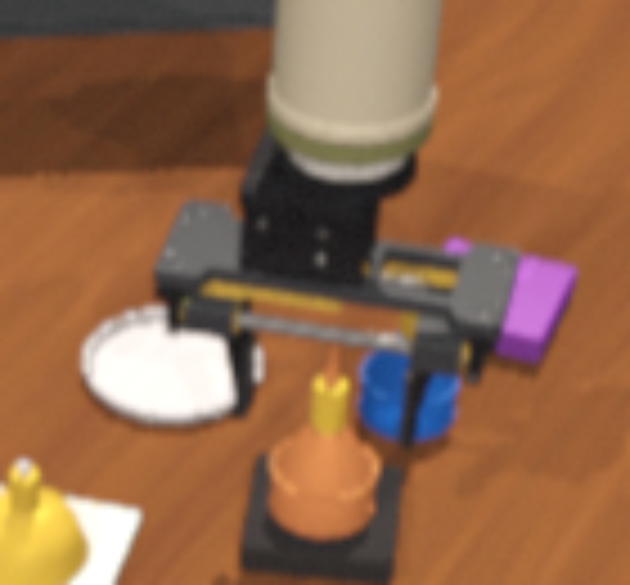

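The collar (330,405) is centred between the tips (245,408) and (412,440). Closing.

>>> {"name": "apply_moves", "arguments": {
  "increments": [
    {"grip": 120,"xyz": [0,0,0],"rotation": [0,0,0]},
    {"grip": 180,"xyz": [0,0,0],"rotation": [0,0,0]},
    {"grip": 200,"xyz": [0,0,0],"rotation": [0,0,0]},
    {"grip": 215,"xyz": [0,0,0],"rotation": [0,0,0]},
    {"grip": 235,"xyz": [0,0,0],"rotation": [0,0,0]}
  ],
  "squeeze": 15
}}

```text
time: 11.08
ee_pos: [0.6174, 0.0921, 0.0882]
eef_rot: [0.991, 0.136, 0.0, -0.001]
ft_force: [0.0, -0.1, 1.1]
width: 0.0446
```

>>> {"name": "apply_moves", "arguments": {
  "increments": [
    {"grip": 255,"xyz": [0,0,0],"rotation": [0,0,0]},
    {"grip": 255,"xyz": [0,0,0],"rotation": [0,0,0]},
    {"grip": 255,"xyz": [0,0,0],"rotation": [0,0,0]},
    {"grip": 255,"xyz": [0,0,0],"rotation": [0,0,0]}
  ],
  "squeeze": 20
}}

```text
time: 11.58
ee_pos: [0.6173, 0.0921, 0.088]
eef_rot: [0.991, 0.136, -0.0, -0.001]
ft_force: [-0.4, 0.3, -0.6]
width: 0.0175
```

```bash
python3 go.py 617.5 92 130
```

```text
t 11.57 p [617.3  92.1  88. ] w 17.5 shift [  0.2   0.1 -42. ] rot [-0.06 -0.01  0.13] F [-0.4  0.3 -0.6]
```

>>> {"name": "apply_moves", "arguments": {
  "increments": [
    {"grip": 255,"xyz": [0,0,0],"rotation": [0,0,0]},
    {"grip": 255,"xyz": [0,0,-10],"rotation": [0,0,0]},
    {"grip": 255,"xyz": [0,0,-25],"rotation": [0,0,0]},
    {"grip": 255,"xyz": [0,0,-38],"rotation": [0,0,0]},
    {"grip": 255,"xyz": [0,0,-42],"rotation": [0,0,0]}
  ]
}}

```text
time: 12.2
ee_pos: [0.6179, 0.0921, 0.1316]
eef_rot: [0.991, 0.136, 0.001, -0.0]
ft_force: [-0.5, -0.4, -1.7]
width: 0.017
```

```bash
python3 - <<'E'
from m import *
c=cam("scene");cv2.imwrite("pics/j.png",cv2.resize(c["img"][80:210,300:440],None,fx=4.5,fy=4.5))
c=cam("top");H,S,V=masks(c);z=cloud(c)[...,2]
E
python3 go.py 466 180.5 130
```

```text
t 12.3 p [617.6  92.  130.7] w 17.3 shift [-122.2 -126.1    0.7] rot [-0.04 -0.06  0.13] F [-0.5  0.3 -0.9]
```

View pics/j.png

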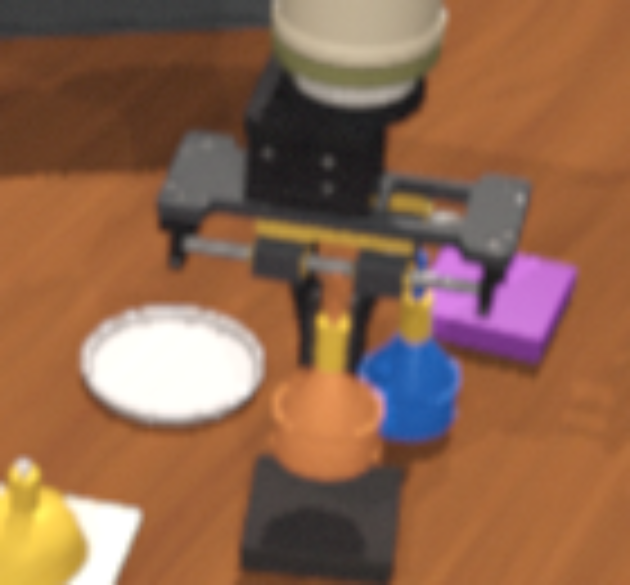

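The can is lifted upright (325,420). Carrying it to the tray.

>>> {"name": "apply_moves", "arguments": {
  "increments": [
    {"grip": 255,"xyz": [-12,-12,0],"rotation": [0,0,0]},
    {"grip": 255,"xyz": [-42,-43,0],"rotation": [0,0,0]},
    {"grip": 255,"xyz": [-78,-80,0],"rotation": [0,0,0]},
    {"grip": 255,"xyz": [-108,-111,0],"rotation": [0,0,0]},
    {"grip": 255,"xyz": [-122,-126,0],"rotation": [0,0,0.1]}
  ]
}}

```text
time: 12.92
ee_pos: [0.4632, 0.1819, 0.1302]
eef_rot: [0.991, 0.136, 0.0, 0.0]
ft_force: [1.3, -0.2, -1.0]
width: 0.0173
```

>>> {"name": "apply_moves", "arguments": {
  "increments": [
    {"grip": 255,"xyz": [0,0,0],"rotation": [0,0,0]}
  ]
}}

```text
time: 13.05
ee_pos: [0.4622, 0.1822, 0.1301]
eef_rot: [0.991, 0.137, 0.0, 0.001]
ft_force: [0.8, 0.1, -1.3]
width: 0.0175
```

```bash
python3 - <<'E'
from m import *
c=cam("top");H,S,V=masks(c)
m=near(c,(.619,.09),.02,.07)&(V<60)&(cloud(c)[...,2]>.01)
print("rubber",rect(c,big(m),.02))
cv2.imwrite("pics/k.png",cv2.resize(c["img"][130:280,150:410],None,fx=3,fy=3))
c=cam("scene");cv2.imwrite("pics/k2.png",cv2.resize(c["img"][80:210,300:440],None,fx=4.5,fy=4.5))
E
python3 go.py 466 180.5 71
```

```text
rubber [array([619. ,  89.7]), array([89. , 89.3]), np.float64(22.2)]
t 13.15 p [463.7 181.2 130.1] w 17.5 shift [ 2.   1.3 59.1] rot [ 0.05 -0.01  0.15] F [ 1.2 -0.4 -1.1]
```

View pics/k.png

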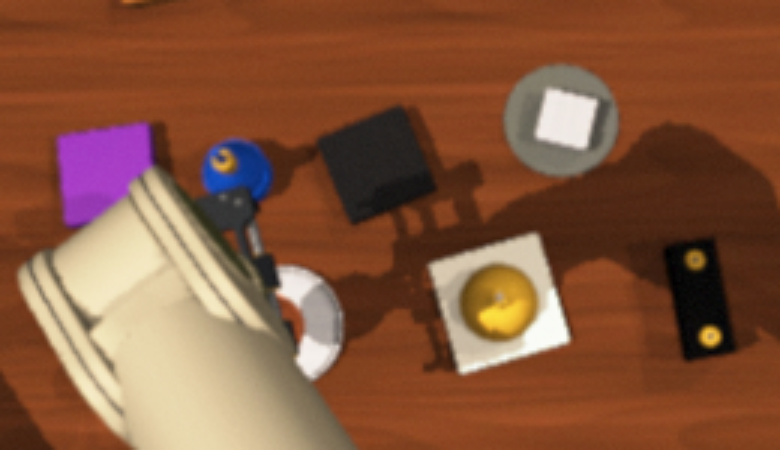

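View pics/k2.png

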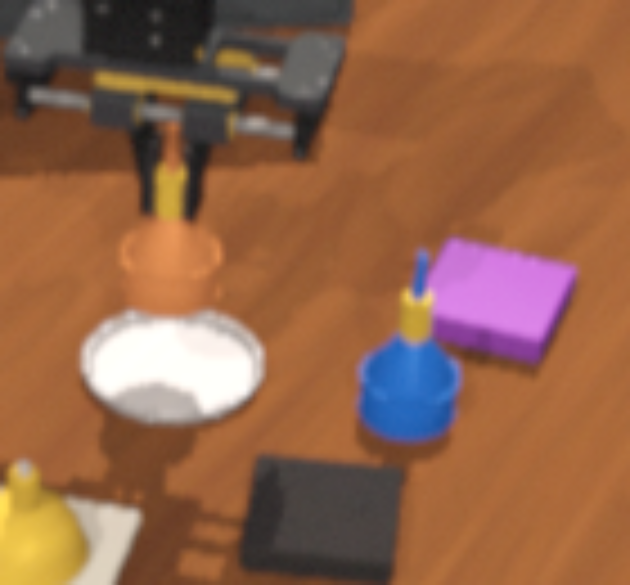

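Rubber confirmed at (619, 89.7). The can hangs over the tray. Lowering.

>>> {"name": "apply_moves", "arguments": {
  "increments": [
    {"grip": 255,"xyz": [2,1,18],"rotation": [0,0,0]},
    {"grip": 255,"xyz": [2,1,38],"rotation": [0,0,0]},
    {"grip": 255,"xyz": [2,1,50],"rotation": [0,0,0]},
    {"grip": 255,"xyz": [2,1,55],"rotation": [0,0,0]},
    {"grip": 255,"xyz": [2,1,55],"rotation": [0,0,0]}
  ]
}}

```text
time: 13.78
ee_pos: [0.4658, 0.1809, 0.0749]
eef_rot: [0.991, 0.136, -0.0, 0.0]
ft_force: [-0.3, -0.3, -2.0]
width: 0.0175
```

```bash
python3 go.py 466 180.5 71
```

```text
t 13.78 p [465.8 180.9  74.9] w 17.5 shift [0.1 0.4 3.9] rot [0.03 0.02 0.16] F [-0.3 -0.3 -2. ]
```

>>> {"name": "apply_moves", "arguments": {
  "increments": [
    {"grip": 255,"xyz": [0,0,1.5],"rotation": [0,0,0]},
    {"grip": 255,"xyz": [0,0,3],"rotation": [0,0,0]},
    {"grip": 255,"xyz": [0,0,4],"rotation": [0,0,0]},
    {"grip": 255,"xyz": [0,0,4.3],"rotation": [0,0,0]},
    {"grip": 255,"xyz": [0,0,4.3],"rotation": [0,0,0]}
  ]
}}

```text
time: 14.4
ee_pos: [0.4661, 0.181, 0.0708]
eef_rot: [0.991, 0.136, 0.0, 0.0]
ft_force: [0.7, -0.6, 1.1]
width: 0.0177
```

```bash
python3 go.py 466 180.5 71; python3 - <<'E'
from m import *
c=cam("scene");cv2.imwrite("pics/l.png",cv2.resize(c["img"][80:210,300:440],None,fx=4.5,fy=4.5))
E
```

```text
t 14.4 p [466.1 181.   70.8] w 17.7 shift [-0.2  0.4 -0.2] rot [ 0.04 -0.02  0.16] F [ 0.7 -0.6  1.1]
```

View pics/l.png

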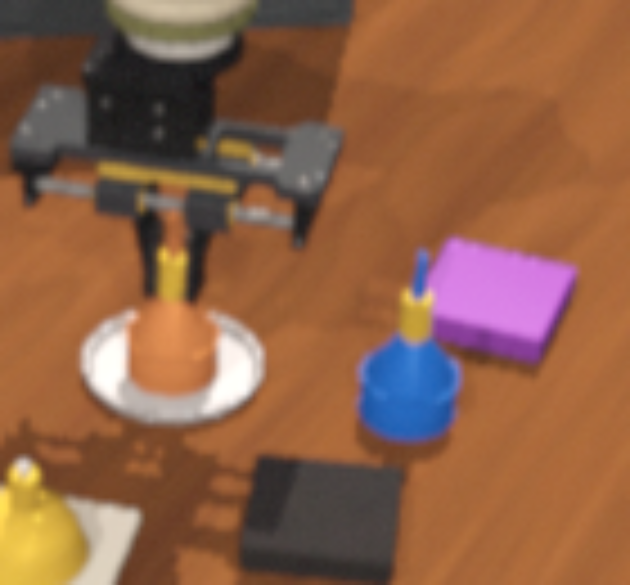

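The can is seated in the tray (172,355), and the force changed from -2.0 to +1.1 N. Releasing and rising.

>>> {"name": "apply_moves", "arguments": {
  "increments": [
    {"grip": 200,"xyz": [0,0,0],"rotation": [0,0,0]},
    {"grip": 150,"xyz": [0,0,0],"rotation": [0,0,0]},
    {"grip": 100,"xyz": [0,0,0],"rotation": [0,0,0]},
    {"grip": 50,"xyz": [0,0,0],"rotation": [0,0,0]},
    {"grip": 0,"xyz": [0,0,-10],"rotation": [0,0,0]}
  ]
}}

```text
time: 15.08
ee_pos: [0.4655, 0.1809, 0.0807]
eef_rot: [0.991, 0.136, -0.0, 0.0]
ft_force: [0.5, 0.4, 0.4]
width: 0.0513
```

>>> {"name": "apply_moves", "arguments": {
  "increments": [
    {"grip": 0,"xyz": [0,0,-25],"rotation": [0,0,0]},
    {"grip": 0,"xyz": [0,0,-60],"rotation": [0,0,0]},
    {"grip": 0,"xyz": [0,0,-90],"rotation": [0,0,0]},
    {"grip": 0,"xyz": [0,0,-95],"rotation": [0,0,0]}
  ]
}}

```text
time: 15.58
ee_pos: [0.4666, 0.1815, 0.1781]
eef_rot: [0.991, 0.136, 0.001, 0.0]
ft_force: [-0.2, 0.5, -1.3]
width: 0.0851
```

```bash
python3 go.py 660 -91.5 150;python3 go.py 660 -91.5 14.5
```

```text
t 15.57 p [466.6 181.5 178.1] w 85.1 shift [112.4 315.1  28.6] rot [ 0.05 -0.14  0.17] F [-0.2  0.5 -1.3]
t 15.57 p [466.6 181.5 178.1] w 85.1 shift [112.1 314.9 164.1] rot [ 0.05 -0.14  0.17] F [-0.2  0.5 -1.3]
```

>>> {"name": "apply_moves", "arguments": {
  "increments": [
    {"grip": 0,"xyz": [15,45,0],"rotation": [0,0,0]},
    {"grip": 0,"xyz": [35,100,0],"rotation": [0,0,0]},
    {"grip": 0,"xyz": [56,158,0],"rotation": [0,0,0]},
    {"grip": 0,"xyz": [76,215,10],"rotation": [0,0,0]},
    {"grip": 0,"xyz": [97,272,20],"rotation": [0,0,0.2]}
  ]
}}

```text
time: 16.2
ee_pos: [0.6342, -0.056, 0.1578]
eef_rot: [0.991, 0.135, 0.001, 0.0]
ft_force: [0.6, -0.0, 0.8]
width: 0.0871
```

```bash
python3 go.py 660 -91.5 130
```

```text
t 16.2 p [634.2 -56.  157.8] w 87.1 shift [15.3 41.  27.8] rot [ 0.06 -0.11 -0.03] F [ 0.6 -0.   0.8]
```

>>> {"name": "apply_moves", "arguments": {
  "increments": [
    {"grip": 0,"xyz": [11,30,15],"rotation": [0,0,0]},
    {"grip": 0,"xyz": [15,41,28],"rotation": [0,0,0]},
    {"grip": 0,"xyz": [15,41,28],"rotation": [0,0,0]},
    {"grip": 0,"xyz": [15,41,28],"rotation": [0,0,0]},
    {"grip": 0,"xyz": [15,41,28],"rotation": [0,0,0]}
  ]
}}

```text
time: 16.82
ee_pos: [0.6597, -0.0902, 0.1309]
eef_rot: [0.991, 0.135, 0.002, 0.001]
ft_force: [0.4, 0.0, 0.5]
width: 0.087
```

```bash
python3 - <<'E'
from m import *
c=cam("scene");cv2.imwrite("pics/n.png",cv2.resize(c["img"][120:280,240:440],None,fx=3.5,fy=3.5))
c=cam("top");cv2.imwrite("pics/n2.png",cv2.resize(c["img"][130:280,150:410],None,fx=3,fy=3))
P=cloud(c);z=P[...,2]
for nm,lo,hi in(("collartop",.086,.0955),("spout",.102,.13)):
    m=(np.hypot(P[...,0]-.466,P[...,1]-.181)<.03)&(z>lo)&(z<hi);print(nm,m.sum(),(P[m].mean(0)*1000).round(1))
H,S,V=masks(c);print("canbody",circ(c,big(near(c,(.466,.181),.03,.06)&(H<16)&(S>100)&(V>110)),.031))
E
python3 go.py 660 -91.5 14.5
```

```text
collartop 28 [465.6 179.5  90.8]
spout 7 [466.6 179.7 114.7]
canbody (array([465.7, 178.9]), array([60.2, 64.3]), array([466.1, 178.6]), 32.2)
t 16.93 p [659.7 -90.8 130.7] w 86.9 shift [ -0.2   0.5 116.2] rot [ 0.09 -0.16  0.02] F [-0.6  0.5 -0.1]
```

View pics/n.png

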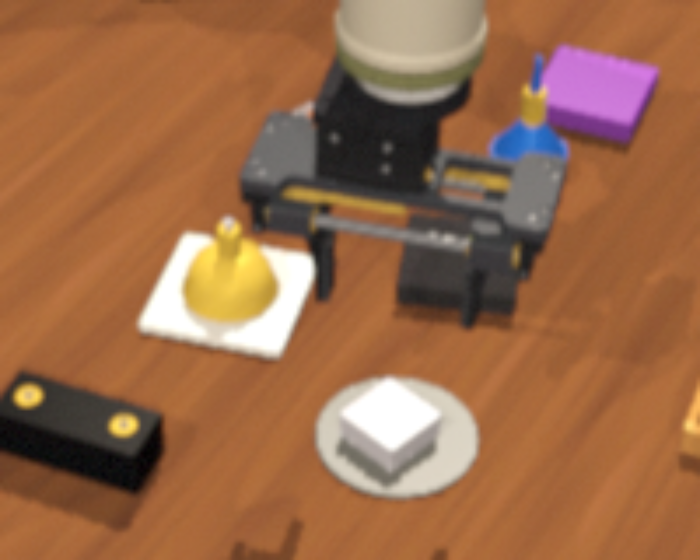

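View pics/n2.png

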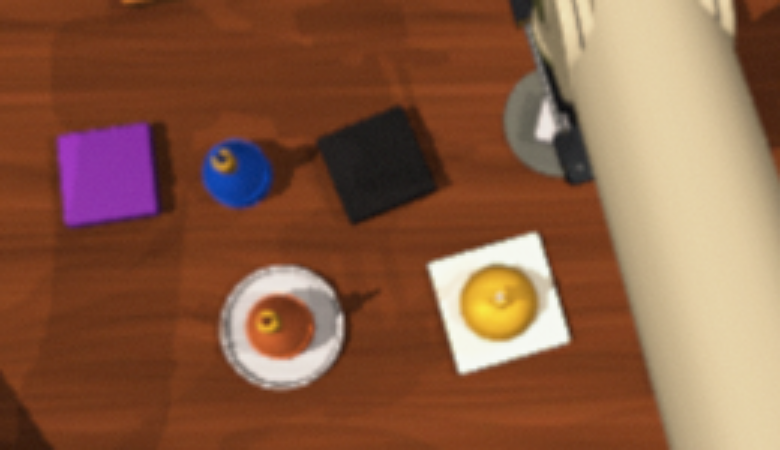

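The can is centred at (466, 179.5), 1 mm off the tray centre, and the gripper is over the block. Descending.

>>> {"name": "apply_moves", "arguments": {
  "increments": [
    {"grip": 0,"xyz": [-0.2,0.5,30],"rotation": [0.1,-0.2,0]},
    {"grip": 0,"xyz": [-0.2,0.5,60],"rotation": [0.1,-0.2,0]},
    {"grip": 0,"xyz": [-0.2,0.5,82],"rotation": [0.1,-0.2,0]},
    {"grip": 0,"xyz": [-0.2,0.5,90],"rotation": [0.1,-0.2,0]},
    {"grip": 0,"xyz": [-0.2,0.5,90],"rotation": [0.1,-0.2,0]}
  ]
}}

```text
time: 17.55
ee_pos: [0.66, -0.0913, 0.0408]
eef_rot: [0.991, 0.135, -0.0, -0.0]
ft_force: [-0.3, -0.1, 0.4]
width: 0.0871
```

```bash
python3 - <<'E'
from m import *
c=cam("scene");cv2.imwrite("pics/o.png",cv2.resize(c["img"][150:280,280:420],None,fx=4.5,fy=4.5))
E
python3 go.py 660 -91.5 14.5
```

```text
t 17.6 p [660.4 -91.3  41.5] w 87.3 shift [-0.5  0.1 27. ] rot [ 0.01 -0.01  0.03] F [-0.1 -0.1  1. ]
```

View pics/o.png

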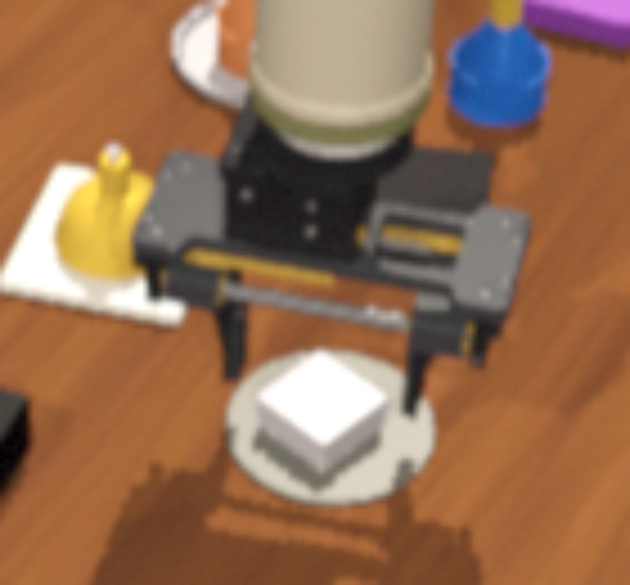

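The block reads as a diamond to the jaws: its corners are at (258,405), (322,350), (387,402) and (322,452). Its edge angle is 75.5°, i.e. -14.5°, not 15.5°. The jaws need 30° more turn before I descend.

>>> {"name": "apply_moves", "arguments": {
  "increments": [
    {"grip": 0,"xyz": [-0.5,0,-8],"rotation": [0,0,8]},
    {"grip": 0,"xyz": [-0.5,0,-8],"rotation": [0,0,16]},
    {"grip": 0,"xyz": [-0.5,0,-8],"rotation": [0,0,24]},
    {"grip": 0,"xyz": [-0.5,0,-8],"rotation": [0,0,30]},
    {"grip": 0,"xyz": [-0.5,0,-8],"rotation": [0,0,30]}
  ]
}}

```text
time: 18.23
ee_pos: [0.6606, -0.0914, 0.0508]
eef_rot: [0.992, -0.126, 0.001, 0.0]
ft_force: [-0.2, -0.8, 0.2]
width: 0.0869
```

```bash
python3 - <<'E'
from m import *
c=cam("scene");cv2.imwrite("pics/p.png",cv2.resize(c["img"][150:280,280:420],None,fx=4.5,fy=4.5))
E
python3 go.py 660 -91.5 14.5 -14.5
```

```text
t 18.27 p [660.5 -91.4  50.6] w 86.8 shift [-0.5  0.3 36.1] rot [-0.   -0.1   0.17] F [ 0.6 -1.   0. ]
```

View pics/p.png

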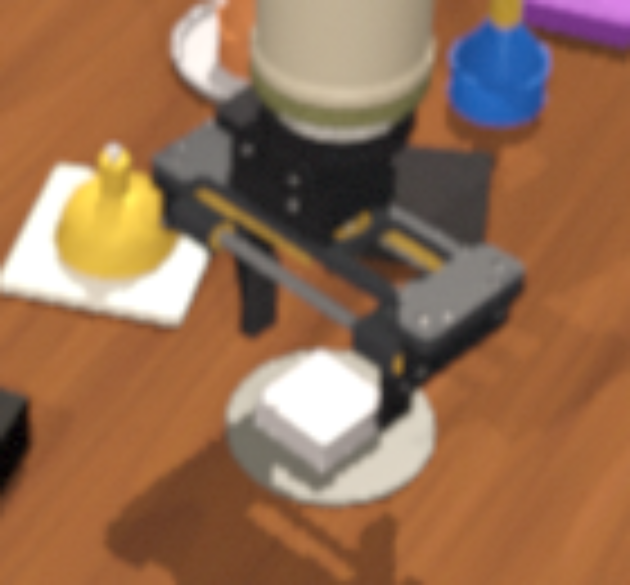

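Now the jaws run parallel to the block's edges. Descending.

>>> {"name": "apply_moves", "arguments": {
  "increments": [
    {"grip": 0,"xyz": [-0.5,0.2,10],"rotation": [0,0,0]},
    {"grip": 0,"xyz": [-0.5,0.2,20],"rotation": [0,0,0]},
    {"grip": 0,"xyz": [-0.5,0.2,30],"rotation": [0,0,0]},
    {"grip": 0,"xyz": [-0.5,0.2,36],"rotation": [0,0,0]},
    {"grip": 0,"xyz": [-0.5,0.2,36],"rotation": [0,0,0]}
  ]
}}

```text
time: 18.9
ee_pos: [0.6597, -0.0914, 0.0138]
eef_rot: [0.992, -0.125, 0.0, 0.0]
ft_force: [-0.3, -0.3, 0.1]
width: 0.0872
```

```bash
python3 - <<'E'
from m import *
c=cam("scene");cv2.imwrite("pics/q.png",cv2.resize(c["img"][150:280,280:420],None,fx=4.5,fy=4.5))
E
python3 go.py 660 -91.5 14.5 -14.5
```

```text
t 18.95 p [660.  -91.3  14.4] w 87.2 shift [ 0.1  0.1 -0.1] rot [-0.01 -0.08  0.18] F [0.1 0.3 0.1]
```

View pics/q.png

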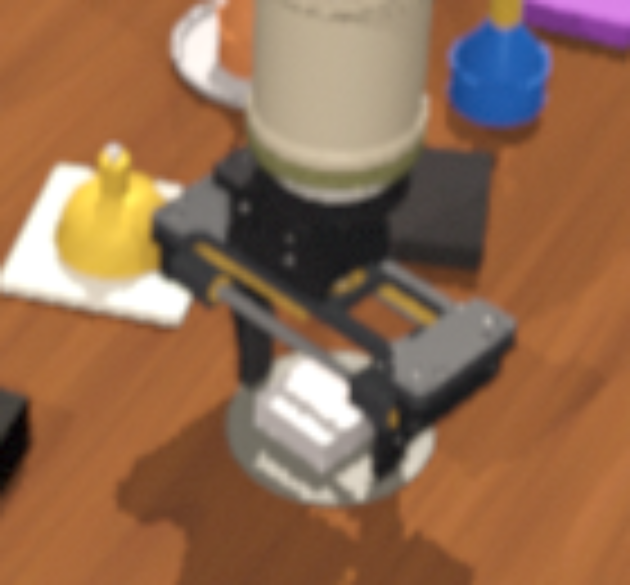

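The fingers straddle the block (tips at (253,380) and (388,475)). Closing.

>>> {"name": "apply_moves", "arguments": {
  "increments": [
    {"grip": 60,"xyz": [0,0,0],"rotation": [0,0,0]},
    {"grip": 100,"xyz": [0,0,0],"rotation": [0,0,0]},
    {"grip": 140,"xyz": [0,0,0],"rotation": [0,0,0]},
    {"grip": 180,"xyz": [0,0,0],"rotation": [0,0,0]},
    {"grip": 220,"xyz": [0,0,0],"rotation": [0,0,0]}
  ],
  "squeeze": 25
}}

```text
time: 19.58
ee_pos: [0.66, -0.0914, 0.0144]
eef_rot: [0.992, -0.125, 0.001, 0.0]
ft_force: [0.2, 0.3, 0.0]
width: 0.0496
```

>>> {"name": "apply_moves", "arguments": {
  "increments": [
    {"grip": 255,"xyz": [0,0,0],"rotation": [0,0,0]},
    {"grip": 255,"xyz": [0,0,0],"rotation": [0,0,0]},
    {"grip": 255,"xyz": [0,0,0],"rotation": [0,0,0]}
  ],
  "squeeze": 40
}}

```text
time: 19.95
ee_pos: [0.66, -0.0914, 0.0144]
eef_rot: [0.992, -0.125, 0.001, 0.0]
ft_force: [-1.2, 0.3, -0.5]
width: 0.0495
```

```bash
python3 go.py 660 -91.5 60 -14.5
```

```text
t 19.95 p [660.  -91.4  14.4] w 49.5 shift [  0.1   0.1 -45.6] rot [-0.   -0.09  0.17] F [-1.2  0.3 -0.5]
```

>>> {"name": "apply_moves", "arguments": {
  "increments": [
    {"grip": 255,"xyz": [0,0,-6],"rotation": [0,0,0]},
    {"grip": 255,"xyz": [0,0,-20],"rotation": [0,0,0]},
    {"grip": 255,"xyz": [0,0,-38],"rotation": [0,0,0]},
    {"grip": 255,"xyz": [0,0,-50],"rotation": [0,0,0]},
    {"grip": 255,"xyz": [0,0,-55],"rotation": [0,0,0]}
  ]
}}

```text
time: 20.58
ee_pos: [0.6605, -0.0914, 0.0709]
eef_rot: [0.992, -0.125, 0.002, 0.0]
ft_force: [-0.2, -0.2, -4.4]
width: 0.05
```

```bash
python3 - <<'E'
from m import *
c=cam("scene");cv2.imwrite("pics/s.png",cv2.resize(c["img"][120:280,260:440],None,fx=3.5,fy=3.5))
E
python3 go.py 619 90 70 -14.5
```

```text
t 20.62 p [660.5 -91.4  70.9] w 49.7 shift [ -85.1 -165.5    0.7] rot [-0.01 -0.18  0.17] F [ 1.4  0.2 -5.1]
```

View pics/s.png

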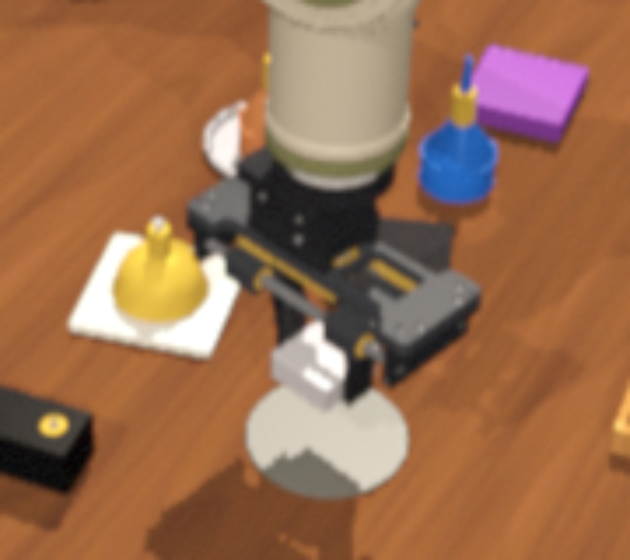

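The block is held level (318,365). Carrying it to the rubber base.

>>> {"name": "apply_moves", "arguments": {
  "increments": [
    {"grip": 255,"xyz": [-10,-20,0],"rotation": [0,0,0]},
    {"grip": 255,"xyz": [-32,-62,0],"rotation": [0,0,0]},
    {"grip": 255,"xyz": [-56,-109,0],"rotation": [0,0,0]},
    {"grip": 255,"xyz": [-76,-148,0],"rotation": [0,0,0]},
    {"grip": 255,"xyz": [-85,-165.5,0],"rotation": [0,-0.2,0.2]}
  ]
}}

```text
time: 21.25
ee_pos: [0.6173, 0.0946, 0.0705]
eef_rot: [0.992, -0.124, -0.001, -0.001]
ft_force: [0.1, -0.4, -4.4]
width: 0.0493
```

>>> {"name": "apply_moves", "arguments": {
  "increments": [
    {"grip": 255,"xyz": [0,0,0],"rotation": [0,0,0]}
  ]
}}

```text
time: 21.38
ee_pos: [0.6167, 0.0964, 0.0704]
eef_rot: [0.992, -0.123, -0.001, -0.001]
ft_force: [-0.2, -1.3, -4.8]
width: 0.05
```

```bash
python3 - <<'E'
from m import *
c=cam("top");H,S,V=masks(c);print("felt",circ(c,big(near(c,(.664,-.09),.004,.075)&(S<70)&(V>60)),.004))
c=cam("scene");cv2.imwrite("pics/t.png",cv2.resize(c["img"][100:260,260:440],None,fx=3.5,fy=3.5))
E
python3 go.py 619 90 30.4 -14.5
```

```text
felt (array([663.1, -88.4]), array([107.7, 108.6]), array([663. , -88.3]), 54.6)
t 21.48 p [617.3  93.9  70.3] w 50.1 shift [ 2.7  3.4 39.9] rot [-0.04  0.11  0.24] F [ 0.  -0.3 -4.8]
```

View pics/t.png

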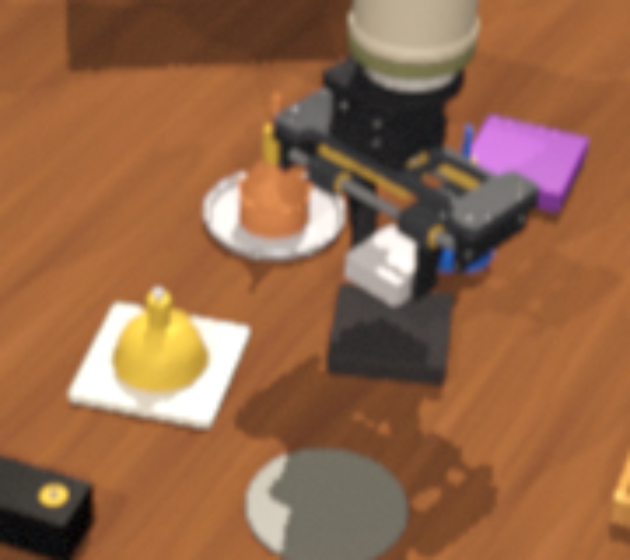

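Felt confirmed at (663, -88.4). The block is above the base, and the body stays about 75 mm clear of both cans. Lowering.

>>> {"name": "apply_moves", "arguments": {
  "increments": [
    {"grip": 255,"xyz": [2.5,3,12],"rotation": [0,0.1,0.2]},
    {"grip": 255,"xyz": [2.5,3,25],"rotation": [0,0.1,0.2]},
    {"grip": 255,"xyz": [2.5,3,33],"rotation": [0,0.1,0.2]},
    {"grip": 255,"xyz": [2.5,3,36],"rotation": [0,0.1,0.2]},
    {"grip": 255,"xyz": [2.5,3,36],"rotation": [0,0.1,0.2]}
  ]
}}

```text
time: 22.1
ee_pos: [0.6189, 0.0905, 0.0341]
eef_rot: [0.992, -0.126, -0.0, -0.0]
ft_force: [0.1, -0.1, -4.4]
width: 0.0496
```

```bash
python3 go.py 619 90 30.4 -14.5
```

```text
t 22.1 p [618.9  90.5  34.1] w 49.6 shift [0.2 0.5 3.7] rot [-0.05  0.02  0.05] F [ 0.1 -0.1 -4.4]
```

>>> {"name": "apply_moves", "arguments": {
  "increments": [
    {"grip": 255,"xyz": [0,0,1.5],"rotation": [0,0,0]},
    {"grip": 255,"xyz": [0,0,2.5],"rotation": [0,0,0]},
    {"grip": 255,"xyz": [0,0,3.3],"rotation": [0,0,0]},
    {"grip": 255,"xyz": [0,0,3.8],"rotation": [0,0,0]},
    {"grip": 255,"xyz": [0,0,3.8],"rotation": [0,0,0]}
  ]
}}

```text
time: 22.72
ee_pos: [0.6189, 0.0906, 0.0305]
eef_rot: [0.992, -0.126, -0.0, -0.0]
ft_force: [-0.3, 0.6, -2.3]
width: 0.0497
```

```bash
python3 go.py 619 90 30.4 -14.5;python3 - <<'E'
from m import *
c=cam("scene");cv2.imwrite("pics/u.png",cv2.resize(c["img"][130:240,310:430],None,fx=5,fy=5))
E
```

```text
t 22.73 p [618.9  90.6  30.5] w 49.7 shift [0.2 0.5 0.1] rot [-0.05  0.01  0.05] F [-0.3  0.6 -2.3]
```

View pics/u.png

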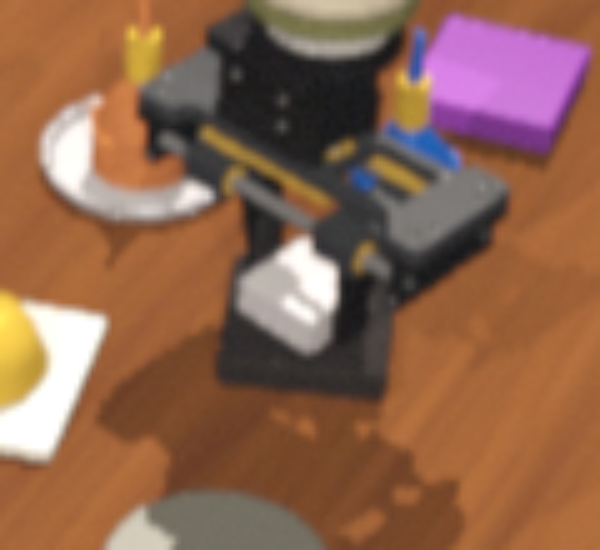

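Contact has begun (force halved). A little more, then release.

>>> {"name": "apply_moves", "arguments": {
  "increments": [
    {"grip": 255,"xyz": [0,0,0.6],"rotation": [0,0,0]},
    {"grip": 255,"xyz": [0,0,0.6],"rotation": [0,0,0]},
    {"grip": 120,"xyz": [0,0,0.6],"rotation": [0,0,0]},
    {"grip": 60,"xyz": [0,0,0],"rotation": [0,0,0]},
    {"grip": 0,"xyz": [0,0,0],"rotation": [0,0,0]}
  ]
}}

```text
time: 23.4
ee_pos: [0.6194, 0.0907, 0.0307]
eef_rot: [0.992, -0.126, 0.0, -0.001]
ft_force: [0.8, -0.5, 0.2]
width: 0.0623
```

>>> {"name": "apply_moves", "arguments": {
  "increments": [
    {"grip": 0,"xyz": [0,0,0],"rotation": [0,0,0]},
    {"grip": 0,"xyz": [0,0,0],"rotation": [0,0,0]}
  ]
}}

```text
time: 23.65
ee_pos: [0.6195, 0.0907, 0.0307]
eef_rot: [0.992, -0.126, 0.0, -0.001]
ft_force: [-0.5, 0.1, 0.1]
width: 0.081
```

>>> {"name": "apply_moves", "arguments": {
  "increments": [
    {"grip": 0,"xyz": [0,0,-15],"rotation": [0,0,0]},
    {"grip": 0,"xyz": [0,0,-50],"rotation": [0,0,0]},
    {"grip": 0,"xyz": [0,0,-90],"rotation": [0,0,0]},
    {"grip": 0,"xyz": [0,0,-110],"rotation": [0,0,0]}
  ]
}}

```text
time: 24.15
ee_pos: [0.6204, 0.091, 0.1439]
eef_rot: [0.992, -0.126, 0.002, -0.001]
ft_force: [-0.4, 0.0, -0.4]
width: 0.0871
```

```bash
python3 go.py 487 -24 150 15.5;python3 - <<'E'
from m import *
c=cam("scene");cv2.imwrite("pics/v.png",cv2.resize(c["img"][100:260,260:440],None,fx=3.5,fy=3.5))
E
```

```text
t 24.15 p [620.4  91.  143.9] w 87.1 shift [-100.4  144.6   -6.9] rot [ -0.1   -0.27 -29.95] F [-0.4  0.  -0.4]
```

View pics/v.png

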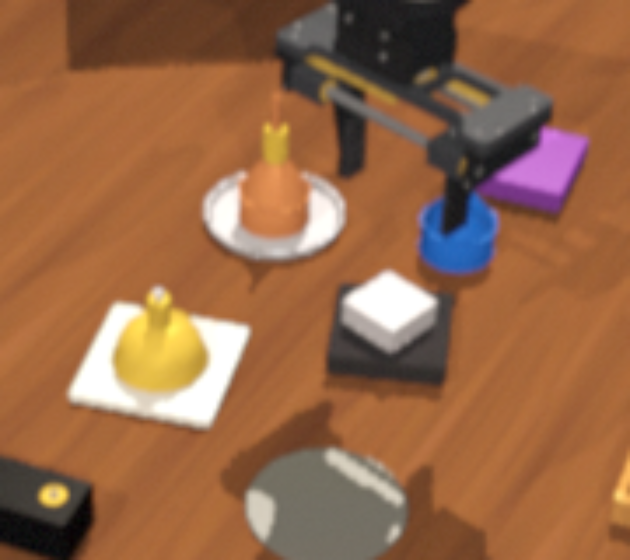

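The block sits on the base (390,310) and the can stands in its tray. Back to the bell, keeping yaw -14.5° since the nut is round.

```bash
python3 go.py 486.6 -24.5 145 -14.5; python3 - <<'E'
from m import *
c=cam("top");P=cloud(c);z=P[...,2];H,S,V=masks(c)
m=(np.hypot(P[...,0]-.4866,P[...,1]+.0245)<.03)&(z>.0635)&(z<.0715);print("nut",m.sum(),(P[m].mean(0)*1000).round(1))
E
```

```text
t 24.2 p [621.   91.2 145.5] w 87.0 shift [-101.3  145.5   -0.6] rot [-0.2  -0.34  0.05] F [2.  1.3 1.9]
nut 0 [nan nan nan]<stdin>:3: RuntimeWarning: Mean of empty slice.
  ret = um.true_divide(
```

>>> {"name": "apply_moves", "arguments": {
  "increments": [
    {"grip": 0,"xyz": [-20,29,0],"rotation": [0,0,0]},
    {"grip": 0,"xyz": [-50,72,0],"rotation": [0,0,0]},
    {"grip": 0,"xyz": [-80,115,0],"rotation": [0,0,0]},
    {"grip": 0,"xyz": [-101,145.5,0],"rotation": [-0.2,-0.3,0]},
    {"grip": 0,"xyz": [-101,145.5,0],"rotation": [-0.2,-0.3,0]}
  ]
}}

```text
time: 24.88
ee_pos: [0.4843, -0.0273, 0.1413]
eef_rot: [0.992, -0.128, -0.001, 0.001]
ft_force: [1.0, 0.3, -0.2]
width: 0.087
```

>>> {"name": "apply_moves", "arguments": {
  "increments": [
    {"grip": 0,"xyz": [0,0,0],"rotation": [0,0,0]},
    {"grip": 0,"xyz": [0,0,0],"rotation": [0,0,0]}
  ]
}}

```text
time: 25.12
ee_pos: [0.4845, -0.0267, 0.1408]
eef_rot: [0.992, -0.127, -0.002, 0.001]
ft_force: [-1.3, 0.4, -0.0]
width: 0.087
```

```bash
python3 - <<'E'
from m import *
c=cam("scene");cv2.imwrite("pics/w.png",cv2.resize(c["img"][100:260,240:420],None,fx=3.5,fy=3.5))
c=cam("top");print("block",rect(c,big(near(c,(.619,.09),.042,.06)&(masks(c)[1]<60)&(masks(c)[2]>150)),.042))
E
python3 go.py 486.6 -24.5 55.4 -14.5
```

```text
block [array([618.2,  89.8]), array([50.5, 50.5]), np.float64(74.7)]
t 25.23 p [484.5 -26.5 141. ] w 87.2 shift [ 1.7 -2.7 85.6] rot [ 0.13  0.18 -0.12] F [ 0.1  0.7 -0.4]
```

View pics/w.png

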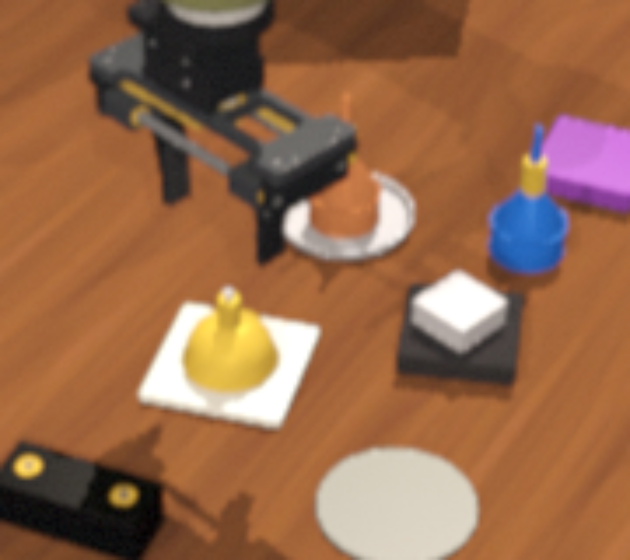

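The block measures (618.2, 89.8), about 1 mm off centre. Descending on the bell.

>>> {"name": "apply_moves", "arguments": {
  "increments": [
    {"grip": 0,"xyz": [1.7,-2.5,25],"rotation": [0.1,0.2,0]},
    {"grip": 0,"xyz": [1.7,-2.5,50],"rotation": [0.1,0.2,0]},
    {"grip": 0,"xyz": [1.7,-2.5,65],"rotation": [0.1,0.2,0]},
    {"grip": 0,"xyz": [1.7,-2.5,66],"rotation": [0.1,0.2,0]},
    {"grip": 0,"xyz": [1.7,-2.5,66],"rotation": [0.1,0.2,0]}
  ]
}}

```text
time: 25.85
ee_pos: [0.4872, -0.0245, 0.0757]
eef_rot: [0.992, -0.127, 0.001, 0.0]
ft_force: [0.3, 0.7, 0.0]
width: 0.0872
```

```bash
python3 - <<'E'
from m import *
c=cam("scene");cv2.imwrite("pics/x.png",cv2.resize(c["img"][120:240,250:380],None,fx=4.5,fy=4.5))
E
python3 go.py 486.6 -24.5 55.4 -14.5
```

```text
t 25.9 p [487.3 -24.6  75.8] w 87.1 shift [-0.7  0.1 20.4] rot [ 0.02 -0.1  -0.11] F [ 0.4 -0.4  0.2]
```

View pics/x.png

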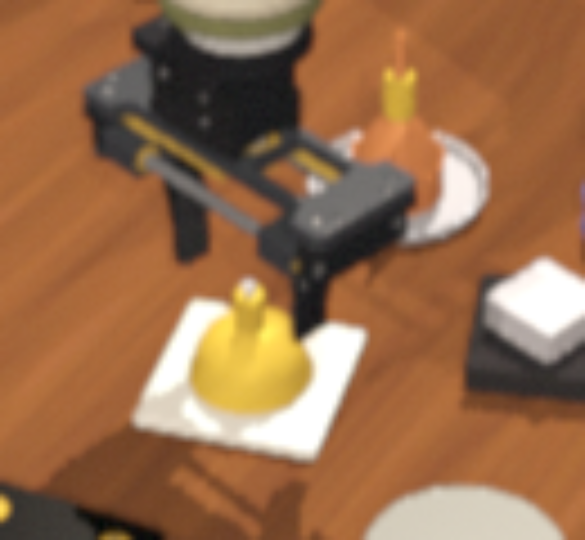

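The nut (249,295) is midway between the tips. Final descent and close.

>>> {"name": "apply_moves", "arguments": {
  "increments": [
    {"grip": 0,"xyz": [-0.7,0,10],"rotation": [0,0,0]},
    {"grip": 0,"xyz": [-0.7,0,20],"rotation": [0,0,0]},
    {"grip": 100,"xyz": [-0.7,0,20.4],"rotation": [0,0,0]},
    {"grip": 150,"xyz": [-0.7,0,20.4],"rotation": [0,0,0]},
    {"grip": 190,"xyz": [-0.7,0,20.4],"rotation": [0,0,0]}
  ],
  "squeeze": 20
}}

```text
time: 26.52
ee_pos: [0.4868, -0.0244, 0.0556]
eef_rot: [0.992, -0.127, 0.001, 0.0]
ft_force: [0.4, 0.2, -1.2]
width: 0.0645
```

>>> {"name": "apply_moves", "arguments": {
  "increments": [
    {"grip": 215,"xyz": [0,0,0],"rotation": [0,0,0]},
    {"grip": 235,"xyz": [0,0,0],"rotation": [0,0,0]},
    {"grip": 255,"xyz": [0,0,0],"rotation": [0,0,0]},
    {"grip": 255,"xyz": [0,0,0],"rotation": [0,0,0]},
    {"grip": 255,"xyz": [0,0,0],"rotation": [0,0,0]}
  ]
}}

```text
time: 27.15
ee_pos: [0.4868, -0.0244, 0.0556]
eef_rot: [0.992, -0.127, 0.001, 0.0]
ft_force: [0.8, -0.2, -0.3]
width: 0.0155
```

>>> {"name": "apply_moves", "arguments": {
  "increments": [
    {"grip": 255,"xyz": [0,0,0],"rotation": [0,0,0]},
    {"grip": 255,"xyz": [0,0,0],"rotation": [0,0,0]},
    {"grip": 255,"xyz": [0,0,0],"rotation": [0,0,0]}
  ],
  "squeeze": 25
}}

```text
time: 27.52
ee_pos: [0.4868, -0.0244, 0.0556]
eef_rot: [0.992, -0.127, 0.001, 0.0]
ft_force: [0.2, 0.3, 0.2]
width: 0.015
```

```bash
python3 go.py 663 -88.4 100 -14.5
```

```text
t 27.52 p [486.8 -24.4  55.6] w 15.0 shift [186.8  17.5 -44. ] rot [ 0.01 -0.11 -0.11] F [0.2 0.3 0.2]
```

>>> {"name": "apply_moves", "arguments": {
  "increments": [
    {"grip": 255,"xyz": [0,0,-6],"rotation": [0,0,0]},
    {"grip": 255,"xyz": [0,0,-20],"rotation": [0,0,0]},
    {"grip": 255,"xyz": [0,0,-35],"rotation": [0,0,0]},
    {"grip": 255,"xyz": [0,0,-43],"rotation": [0,0,0]},
    {"grip": 255,"xyz": [20,2,-44],"rotation": [0,0,0]}
  ]
}}

```text
time: 28.15
ee_pos: [0.5056, -0.0313, 0.1009]
eef_rot: [0.992, -0.127, 0.002, 0.001]
ft_force: [-0.2, -0.1, -1.8]
width: 0.0149
```

```bash
python3 go.py 663 -88.4 100 -14.5;python3 - <<'E'
from m import *
c=cam("scene");cv2.imwrite("pics/y.png",cv2.resize(c["img"][120:240,250:380],None,fx=4.5,fy=4.5))
E
python3 go.py 663 -88.4 100 -14.5
```

```text
t 28.15 p [505.6 -31.3 100.9] w 14.9 shift [166.7  15.7   1.5] rot [ 0.07 -0.19 -0.07] F [-0.2 -0.1 -1.8]
t 28.2 p [508.1 -32.9 100.9] w 15.3 shift [163.9  14.4   1.8] rot [ 0.03 -0.3  -0.19] F [ 1.6 -2.2 -1.3]
```

View pics/y.png

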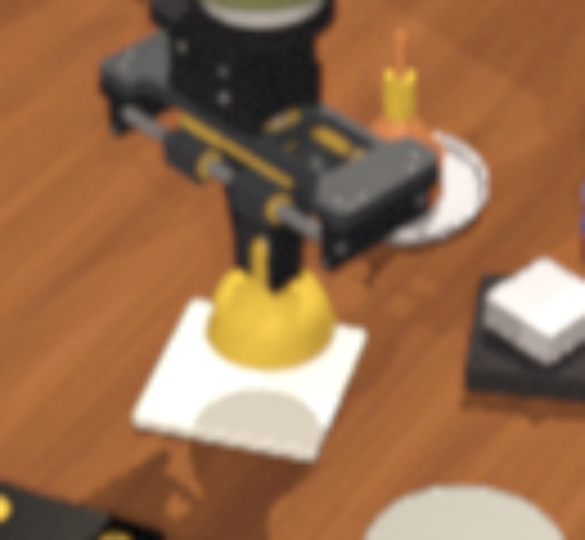

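The bell is held upright (270,320). Carrying it to the felt.

>>> {"name": "apply_moves", "arguments": {
  "increments": [
    {"grip": 255,"xyz": [30,3,0],"rotation": [0,0,0]},
    {"grip": 255,"xyz": [75,7,0],"rotation": [0,0,0]},
    {"grip": 255,"xyz": [120,10,0],"rotation": [0,0,0]},
    {"grip": 255,"xyz": [150,13,0],"rotation": [0,0,0]},
    {"grip": 255,"xyz": [164,14.4,2],"rotation": [0,-0.3,-0.2]}
  ]
}}

```text
time: 28.82
ee_pos: [0.6642, -0.0891, 0.0996]
eef_rot: [0.992, -0.127, -0.0, 0.0]
ft_force: [-0.6, -0.3, -2.1]
width: 0.0155
```

>>> {"name": "apply_moves", "arguments": {
  "increments": [
    {"grip": 255,"xyz": [0,0,0],"rotation": [0,0,0]},
    {"grip": 255,"xyz": [0,0,0],"rotation": [0,0,0]}
  ]
}}

```text
time: 29.08
ee_pos: [0.6636, -0.0889, 0.0996]
eef_rot: [0.992, -0.126, -0.0, -0.0]
ft_force: [-1.2, -0.8, -2.2]
width: 0.0151
```

```bash
python3 - <<'E'
from m import *
c=cam("scene");cv2.imwrite("pics/aa.png",cv2.resize(c["img"][150:280,280:420],None,fx=4.5,fy=4.5))
E
python3 go.py 663 -88.4 51.4 -14.5
```

```text
t 29.12 p [663.6 -88.8  99.8] w 15.0 shift [-0.7 -0.2 48.4] rot [ 0.01  0.03 -0.02] F [ 0.8  0.1 -1.3]
```

View pics/aa.png

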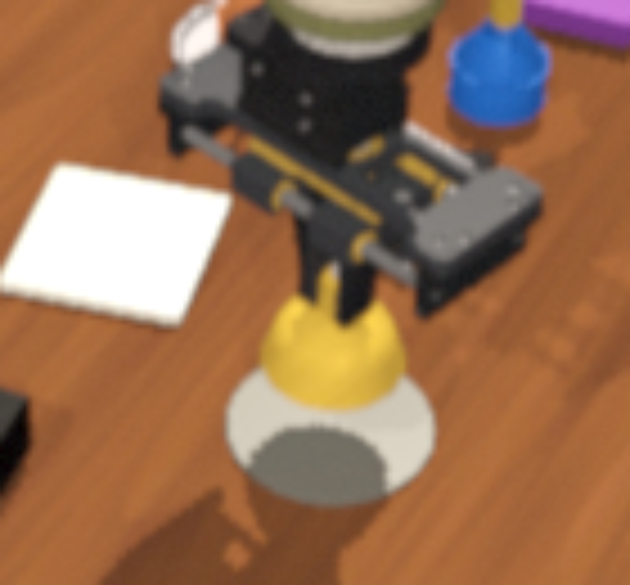

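>>> {"name": "apply_moves", "arguments": {
  "increments": [
    {"grip": 255,"xyz": [-0.7,0,15],"rotation": [0,0,0]},
    {"grip": 255,"xyz": [-0.7,0,30],"rotation": [0,0,0]},
    {"grip": 255,"xyz": [-0.7,0,41],"rotation": [0,0,0]},
    {"grip": 255,"xyz": [-0.7,0,44.5],"rotation": [0,0,0]},
    {"grip": 255,"xyz": [-0.7,0,44.5],"rotation": [0,0,0]}
  ]
}}

```text
time: 29.75
ee_pos: [0.6629, -0.0886, 0.0551]
eef_rot: [0.992, -0.126, -0.0, 0.0]
ft_force: [0.6, -0.5, -1.4]
width: 0.0155
```

```bash
python3 go.py 663 -88.4 51.4 -14.5
```

```text
t 29.75 p [662.9 -88.6  55.1] w 15.5 shift [ 0.1 -0.2  3.7] rot [ 0.01  0.05 -0.02] F [ 0.6 -0.5 -1.4]
```

>>> {"name": "apply_moves", "arguments": {
  "increments": [
    {"grip": 255,"xyz": [0,0,1.5],"rotation": [0,0,0]},
    {"grip": 255,"xyz": [0,0,2.7],"rotation": [0,0,0]},
    {"grip": 255,"xyz": [0,0,3.5],"rotation": [0,0,0]},
    {"grip": 255,"xyz": [0,0,4],"rotation": [0,0,0]},
    {"grip": 255,"xyz": [0,0,4],"rotation": [0,0,0]}
  ]
}}

```text
time: 30.38
ee_pos: [0.663, -0.0886, 0.0517]
eef_rot: [0.992, -0.126, -0.0, 0.0]
ft_force: [-3.4, 0.4, 5.8]
width: 0.0151
```

```bash
python3 go.py 663 -88.4 51.4 -14.5; python3 - <<'E'
from m import *
c=cam("scene");cv2.imwrite("pics/ab.png",cv2.resize(c["img"][150:280,280:420],None,fx=4.5,fy=4.5))
E
python3 go.py 663 -88.4 51.4 -14.5
```

```text
t 30.38 p [663.  -88.6  51.7] w 15.1 shift [ 0.  -0.2  0.3] rot [ 0.01  0.03 -0.02] F [-3.4  0.4  5.8]
t 30.43 p [662.9 -88.6  51.7] w 15.2 shift [ 0.  -0.2  0.3] rot [ 0.01  0.03 -0.02] F [-3.9 -0.2  5.5]
```

View pics/ab.png

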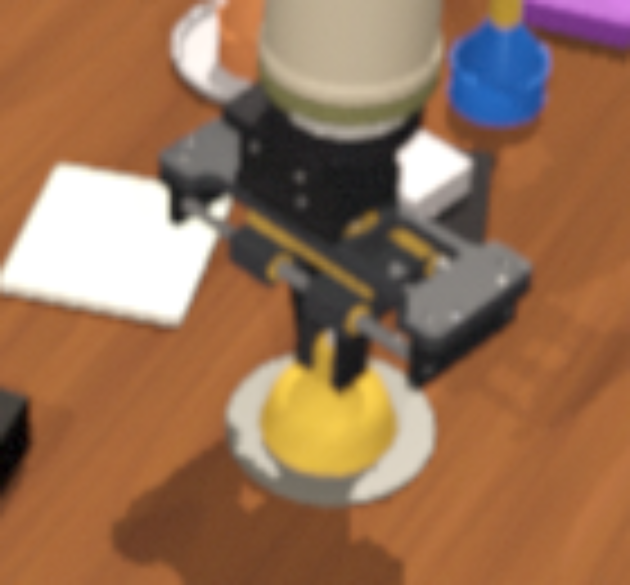

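The bell is on the felt (328,420), pressing at about 6 N. I'll ease off slightly, release and rise.

>>> {"name": "apply_moves", "arguments": {
  "increments": [
    {"grip": 255,"xyz": [0,0,-0.3],"rotation": [0,0,0]},
    {"grip": 200,"xyz": [0,0,-0.3],"rotation": [0,0,0]},
    {"grip": 150,"xyz": [0,0,-0.3],"rotation": [0,0,0]},
    {"grip": 100,"xyz": [0,0,-0.3],"rotation": [0,0,0]},
    {"grip": 50,"xyz": [0,0,-0.3],"rotation": [0,0,0]}
  ]
}}

```text
time: 31.05
ee_pos: [0.663, -0.0886, 0.052]
eef_rot: [0.992, -0.126, -0.0, 0.0]
ft_force: [-0.4, -0.2, -0.2]
width: 0.0414
```

>>> {"name": "apply_moves", "arguments": {
  "increments": [
    {"grip": 0,"xyz": [0,0,-10],"rotation": [0,0,0]},
    {"grip": 0,"xyz": [0,0,-40],"rotation": [0,0,0]},
    {"grip": 0,"xyz": [0,0,-90],"rotation": [0,0,0]},
    {"grip": 0,"xyz": [0,0,-140],"rotation": [0,0,0]},
    {"grip": 0,"xyz": [0,0,-150],"rotation": [0,0,0]}
  ]
}}

```text
time: 31.68
ee_pos: [0.6648, -0.0882, 0.2071]
eef_rot: [0.992, -0.126, 0.003, -0.0]
ft_force: [0.3, 0.3, -0.2]
width: 0.0848
```

>>> {"name": "apply_moves", "arguments": {
  "increments": [
    {"grip": 0,"xyz": [-20,50,0],"rotation": [0,0,0]},
    {"grip": 0,"xyz": [-40,110,0],"rotation": [0,0,0]},
    {"grip": 0,"xyz": [-60,170,0],"rotation": [0,0,0]},
    {"grip": 0,"xyz": [-80,230,0],"rotation": [0,0,0]},
    {"grip": 0,"xyz": [-80,240,0],"rotation": [0,0,0]}
  ]
}}

```text
time: 32.3
ee_pos: [0.5237, -0.3057, 0.2061]
eef_rot: [0.991, -0.13, 0.002, 0.001]
ft_force: [0.0, 0.7, -0.4]
width: 0.087
```

```bash
python3 - <<'E'
from m import *
s=cam("scene");cv2.imwrite("pics/ad.png",cv2.resize(s["img"][120:280,220:440],None,fx=3.3,fy=3.3))
c=cam("top");cv2.imwrite("pics/ac.png",cv2.resize(c["img"][130:280,150:410],None,fx=3,fy=3));H,S,V=masks(c);P=cloud(c);z=P[...,2]
print("block",rect(c,big(near(c,(.619,.09),.042,.06)&(S<60)&(V>150)),.042))
for nm,xy,lo,hi in(("nut",(.663,-.088),.058,.068),("stud",(.663,-.088),.067,.08),("collartop",(.466,.18),.086,.0955),("spout",(.466,.18),.102,.13),("blocktop",(.619,.09),.035,.05)):
    m=(np.hypot(P[...,0]-xy[0],P[...,1]-xy[1])<.03)&(z>lo)&(z<hi);print(nm,m.sum(),(P[m].mean(0)*1000).round(1) if m.any() else "")
m=near(c,(.663,-.088),.01,.06)&(H>15)&(H<35)&(S>110)&(V>100)
print("bell",circ(c,big(m),.006))
E
python3 go.py 663 -88.4 51.4 -14.5
```

```text
block [array([618.2,  90.2]), array([49.4, 50.4]), np.float64(75.0)]
nut 22 [662.3 -88.4  63.9]
stud 5 [664.8 -88.8  70.6]
collartop 24 [465.  179.3  90.8]
spout 8 [466.5 179.7 112. ]
blocktop 304 [618.6  89.8  42.3]
bell (array([662.7, -88.2]), array([75.6, 78. ]), array([662.4, -88.5]), 39.0)
t 32.4 p [ 526.2 -302.1  206.2] w 87.2 shift [  77.2 -241.3  155.4] rot [-0.03 -0.32 -0.2 ] F [0.3 0.1 0.7]
```

View pics/ad.png

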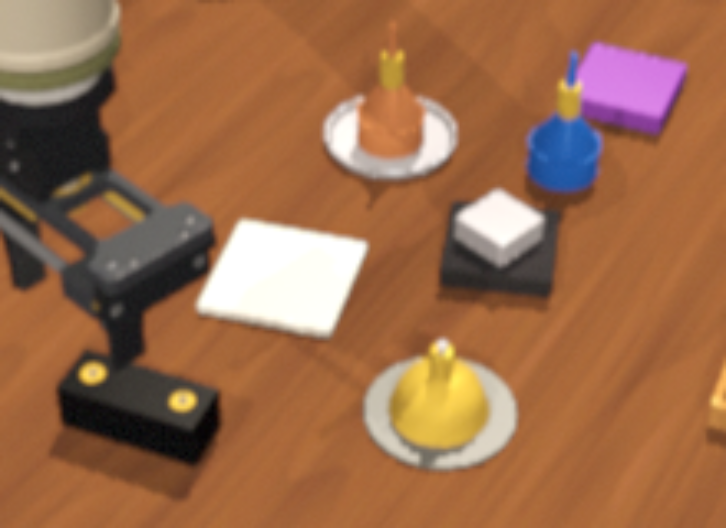

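View pics/ac.png

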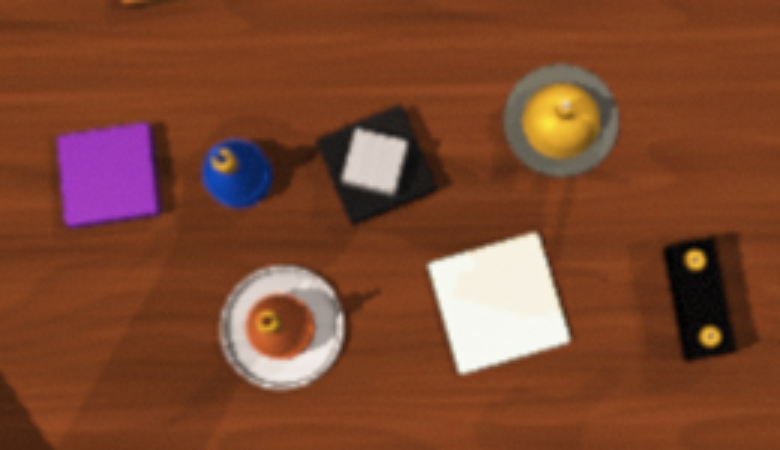

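All three stand centred in their own places, and the seat board hasn't moved. The gripper is about 0.2 m up and touches nothing. I'll let the arm settle and hand in.

>>> {"name": "apply_moves", "arguments": {
  "increments": [
    {"grip": 0,"xyz": [0,0,0],"rotation": [0,0,0]},
    {"grip": 0,"xyz": [0,0,0],"rotation": [0,0,0]},
    {"grip": 0,"xyz": [0,0,0],"rotation": [0,0,0]}
  ]
}}

```text
time: 32.78
ee_pos: [0.5269, -0.3009, 0.2062]
eef_rot: [0.992, -0.127, 0.003, -0.0]
ft_force: [0.4, -0.1, -0.6]
width: 0.087
```

```bash
python3 -c "
from bench import r
print(r.close_job())"
```

```text
the job is handed in; nothing more can be done
None
```

The bell, the oil can and the bench block are all back in their own places, and I handed the job in at about 33 s; no verdict was reported. I moved the bell to the tile, the copper can to the drip tray, the block to the rubber base, then the bell to the felt.

- **Position:** the last top-camera check put the bell and the block each about 1 mm from the centre of their places, and the can 1–2 mm from its own. The limit is 15 mm.
- **Standing and heights:** all three look upright. The measured top heights fit flat seating, and nothing is touching the robot.
- **Bystanders:** the seat board looks unmoved in the final pictures. I didn't re-measure the screwdriver, but the arm never went down near it.

I first misread the block's angle by 30°. I caught this in a picture before gripping and turned the jaws to match. The bell was pressed onto the felt at about 6 N before I eased off and let go.

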